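# Brush out the sample ware and tray it

### The job

Wash up after the parasite test: lift the bottle brush up off its hook and, going from the cleanest ware to the dirtiest (the tall footed cylinder, then the beaker, then the squat sample pot; one may be missing today), brush out each piece where it stands on the bench: down to the bottom, up to the mouth, and down to the bottom again. Finish with the brush hanging on its hook again and every piece, once brushed, standing upright in the steel tray, all let go and at rest. Do not disturb the wash bottle, the slide box or the stack of dishes.

Things in the scene. Friction and masses are not known exactly. Their poses are not given: they have to be found in the camera images.
- brush: Bottle brush, 215 mm, 70 g, hanging by its eye on the hook, x along the stand's x. Origin: bristle tip; z up. From the tip: dark bristles to 88 mm (36 mm across, soft ends give freely, firm core 22 mm), wire to 134 mm, white flat handle 134-186 mm (12 mm along x, 30 mm along y: grip across y), eye centred at 200 mm in the y-z plane (20 mm hole, ring 5 mm thick, 30 mm outside).
- brush_tip (a point): The bottom tip of the bristles, on the brush's axis.
- brush_grip (a point): The place to grip, on the brush's axis, 172 mm above the tip (14 mm below the lower edge of the eye's ring).
- brush_eye (a point): Centre of the eye, 200 mm above the tip.
- stand: Fixed steel brush stand. Origin under its post (12 mm thick, 248 mm high); foot plate 140 x 110 x 12 mm, from 35 mm behind the post (+x) to 105 mm before it. From the post's top a hook arm 5 mm thick runs along -x: dips 10 mm over 50 mm to its seat, then rises 12 mm over 30 mm to its free tip (top at 252 mm). Lift the brush 22 mm to draw its eye off past the tip along -x.
- hook_seat (a point): The low seat of the hook arm (centreline of the bar), 50 mm out along the stand's -x from the post and 237.5 mm above the bench. A hanging brush has the centre of its eye about 7 mm below this, its tip about 30 mm above the bench.
- cylinder: Tall white plastic sedimentation cylinder, 105 mm high, 47 mm outside, 41 mm bore, 4 mm floor, on a round foot 64 mm across and 5 mm thick; 120 g or so. Origin: centre of its underside; z up. May be absent.
- beaker: White plastic beaker, 80 mm high, 52 mm outside, 46 mm bore, 4 mm floor, small pouring lip, no foot. Origin: centre of its underside; z up. May be absent.
- pot: Squat white plastic sample pot, 55 mm high, 60 mm outside, 52 mm bore, 4 mm floor, two thin thread ribs below the mouth. Origin: centre of its underside; z up. May be absent.
- tray: Fixed shallow steel instrument tray, 320 mm along its x, 180 mm along its y, walls 22 mm high and 3 mm thick, floor 3 mm thick. Origin: centre of its underside. Ware 80 mm apart along x has ample room.
- wash_bottle: White wash bottle with a grey cap, 120 mm high, 64 mm across: leave alone. Origin: centre of its underside.
- slide_box: Grey slide box 77 x 102 x 36 mm: leave alone. Origin: centre of its underside.
- dishes: Stack of three pale dishes, 93 mm across, 41 mm high: leave alone. Origin: centre of its underside.

How it is judged:
By the outcome, as a careful person would: the job done as asked, in the order asked, and still so for the second after the job is handed in, with the robot touching nothing.
Of cylinder, beaker, pot only 2 to 3 are there at a start; the rules pass over those that are not, and their reading is None.
At some moment in a run one of beaker, pot may be knocked a few centimetres aside while the robot is not near it.
It also fails if it takes over 210 s, if anything falls off the work surface, if the arm or the gripper's body presses on something with over 40 N, if the wrist force passes 120 N, or if a joint passes its speed limit or range.

### The arm

A 6-joint arm with a two-finger parallel gripper is mounted at the origin on the work surface. World frame = base frame: x ahead of the robot, y to its left, z up, the work surface at z = 0. Lengths are in m, angles in rad, forces in N, time in s.
With the tool pointing down it reaches from about 0.35 to 0.875 m from the base axis. Payload 15.5 kg.
Tool frame: the origin (TCP) lies midway between the tips of the shut fingers; the grasp point (between the pads) lies 19 mm behind it (ctrl.grip_point_offset is the distance from the TCP to the grasp point, in m); z points along the fingers, y is the line along which they close (so a half turn about z gives the same grasp; the last joint's range is limited). The gripper opens to 85 mm and grips with 20 to 120 N. Pads are 22 mm wide; open, the fingers measure 114 mm over their backs; the gripper's body (76 mm by 85 mm) begins 54 mm behind the grasp point. The pads swing forward as they close: fully open they stand 13 mm farther back than shut.
Start: joints at [-1.262, 0.494, 1.345, -0, 1.302, -0.096], TCP at [0.246, -0.574, 0.231] pointing down, gripper open.
Joint ranges: [-2.91, 2.91], [-0.82, 2.16], [0.22, 2.67], [-1.22, 4.37], [0.12, 2.79], [-3.08, 3.08]. Speed limits (rad/s): [1.89, 1.89, 2.57, 3.01, 3.01, 3.01].

### API

Orientations are given as a 3x3 rotation matrix whose columns are the frame's x, y, z axes.
In Python, from workcell import get_obs, imaging, close_job, ctrl gives the robot as it stands. The module is installed in compiled form; this text tells all that it offers.
- The arm moves only by the tool drive_tool, never from a script. Its argument "steps" is a list that holds one entry, the list of rows, each a list of 7 numbers: the shift along the tool's x, y, z in units of 0.025 m (1.0 is 0.025 m), then the turn, a rotation vector about the tool's x, y, z in units of pi rad (1.0 is pi rad), then the closure, from 0 (fully open) to 1 (shut). In form: [[[x, y, z, ax, ay, az, claw], ...]]. A call has 1 to 5 rows; each row shifts and turns the commanded pose from where the row before left it, along the tool's axes as they then stand; what a row does not reach is not made up. A row lasts 1/8 s, in which the tool goes at most 62.5 mm and 10.7 degrees, less where a joint would pass 70% of its speed; a pose out of reach is approached as far as the arm can. A call with a number of a shift or a turn outside -1 to 1 is refused whole. A call with a gripper value outside its range is refused whole. The fingers move at their own pace and stop on an object; "newtons" is the grip in N (left out, the last holds). Time passes only in rows, so rows that do not move let the fingers close. It gives the time, the measured TCP pose, the force, the opening and the grip force at its end, in the units of the state.
- get_obs(): the state, without advancing time (a new reading comes with each control period).
- imaging.read_camera(name): name is "scene" or "side" or "wrist"; returns (picture, depth): 480x640x3 uint8, blue, green, red; 480x640 float32, m along the optical axis (not along the pixel's ray), 0 where there is no reading.
- imaging.calibration(name): a dict with "camera_matrix" (3x3 intrinsics, pixels), "R" (3x3) and "t" (3): a world point X has camera coordinates R X + t. Camera axes: x right, y down, z forward; pixel columns grow to the right and rows downward; lengths in m; the calibration is good to about 2 mm. A picture is of the moment at which its call begins: read the wrist's pose just before it. calibration takes no time and is no camera call; for the wrist camera it gives the pose at the moment of the call.
- close_job(): hands the job in; it is judged then, once.
The state is a dict: "time": time; "joint_positions": joint angles; "joint_velocities": joint speeds; "joint_efforts": joint torques, N m; "tool_pos": TCP position; "tcp_rot": TCP orientation; "wrist_force": force on the tool from outside, world axes, zero at the start; "ft_torque": the same for the moment, N m; "gripper_width": opening from 0.0 (shut) to 1.0 (fully open); "grasp_force": force on a finger pad.
Only numpy, scipy, OpenCV 4.12 (cv2) and the standard library are available. Lean on these libraries where they do the work, as an engineer would, in place of code of your own. Each camera call takes 0.05 s, during which the arm holds its last target. There are 200 camera calls.

## Working session

There is one attempt and no reset: what is moved stays moved. The work goes in short steps, Python scripts to look and compute and a tool call to move; the robot and the scene stay as the last step left them, time stands still between calls to the robot, and variables do not carry over. Pictures are saved under pics/ and viewed, at most 14 in all, crops included, and the job is handed in when it is done.

Besides the shell and the picture viewer there is one more tool, called after "Call:" as a command line: name --argument value ..., lists and objects as JSON in quotes. drive_tool: Moves the arm, as the interface text tells. Shifts and turns lie within -1 to 1; 1 stands for 0.025 m of shift or pi rad of turn. Its arguments: {"type":"object","properties":{"steps":{"type":"array","items":{"type":"array","items":{"type":"array","items":{"type":"number"}}}},"newtons":{"type":"number"}},"required":["steps"]}

```bash
mkdir -p pics; ls
python3 - <<'E'
from workcell import get_obs, imaging
import cv2,numpy as np
o=get_obs();print({k:np.round(v,3).tolist() for k,v in o.items()})
for n in("scene","side"):
    p,d=imaging.read_camera(n);c=imaging.calibration(n)
    cv2.imwrite(f"pics/{n}0.png",p);np.savez(f"pics/{n}0.npz",p=p,d=d,K=c["camera_matrix"],R=c["R"],t=c["t"])
    print(n,(-c["R"].T@c["t"]).round(3),c["R"][2].round(3),c["camera_matrix"][0,0])
E
```

```text
pics
{'time': 0.0, 'joint_positions': [-1.261, 0.494, 1.346, -0.0, 1.303, -0.095], 'joint_velocities': [-0.002, 0.0, 0.001, -0.001, -0.002, -0.0], 'joint_efforts': [0.005, -88.215, -38.387, 0.0, 0.01, 0.0], 'tool_pos': [0.246, -0.574, 0.231], 'tcp_rot': [[0.919, 0.394, -0.0], [0.394, -0.919, 0.001], [0.0, -0.001, -1.0]], 'wrist_force': [-0.316, -1.245, 0.551], 'ft_torque': [0.047, -0.049, 0.008], 'grasp_force': 0.0, 'gripper_width': 1.0}
scene [1.31  0.094 1.232] [-0.551 -0.065 -0.832] 575.1315705382538
side [ 0.502 -0.9    0.713] [ 0.117  0.841 -0.528] 449.88147568633656
```

View pics/scene0.png

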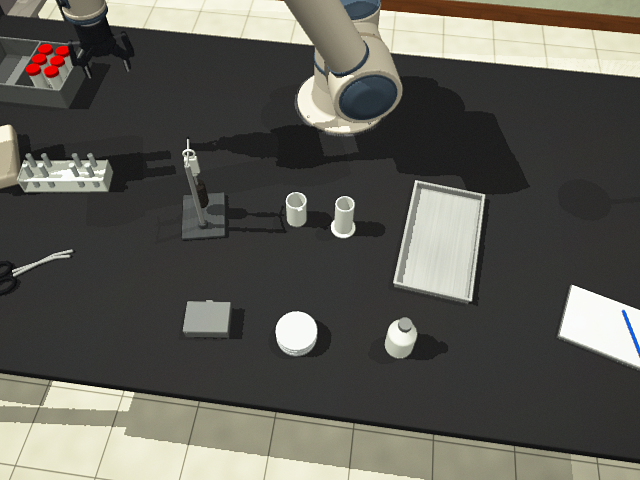

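View pics/side0.png

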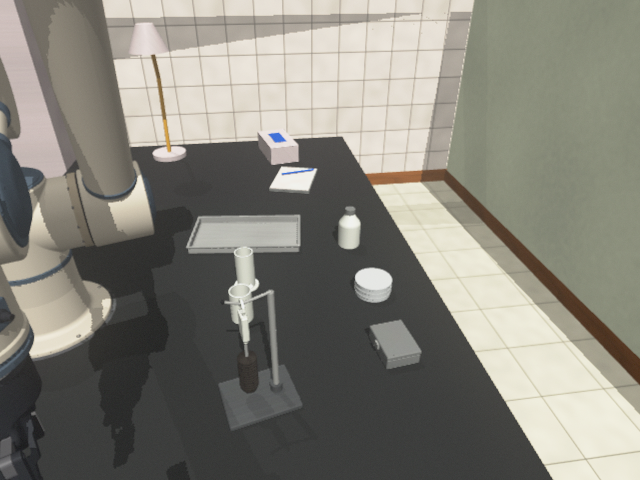

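The scene view shows the hook and brush at (190,160)–(203,200), a beaker at (296,210), the footed cylinder at (343,215) and the tray around (440,240). There is no pot. The dishes are at (296,333), the wash bottle at (400,338) and the slide box at (207,318). The side view agrees: brush at (245,340), hook arm from (272,292) to (232,302).

```bash
cat > h.py <<'E'
import numpy as np,cv2
from workcell import get_obs, imaging
def cloud(d,K,R,t):
    v,u=np.mgrid[:480,:640]; z=d
    X=np.stack([(u-K[0,2])/K[0,0]*z,(v-K[1,2])/K[1,1]*z,z],-1)
    return (X-t)@R
def shot(n):
    c=imaging.calibration(n);p,d=imaging.read_camera(n)
    return p,cloud(d,c["camera_matrix"],c["R"],c["t"]),d
def circ(P):
    A=np.c_[2*P[:,:2],np.ones(len(P))];s=np.linalg.lstsq(A,(P[:,:2]**2).sum(1),rcond=None)[0]
    return s[:2],np.sqrt(s[2]+s[:2]@s[:2])
E
python3 - <<'E'
from h import *
W={}
for n in("scene","side"):
    f=np.load(f"pics/{n}0.npz");W[n]=(f["p"],cloud(f["d"],f["K"],f["R"],f["t"]),f["d"])
def rep(n,box,name,lo=.02,hi=.3):
    p,X,d=W[n];u0,v0,u1,v1=box
    P=X[v0:v1,u0:u1][d[v0:v1,u0:u1]>0];P=P[(P[:,2]>lo)&(P[:,2]<hi)]
    print(n,name,len(P),"min",P.min(0).round(3),"max",P.max(0).round(3));return P
for b,nm in(((283,188,311,230),"beaker"),((328,192,360,240),"cyl")):
    P=rep("scene",b,nm);h=np.percentile(P[:,2],98);T=P[P[:,2]>h-.006];print(" rim",circ(T),T.mean(0),h)
    for lo,hi in((.02,.04),(.04,.06),(.06,.08)):
        Q=P[(P[:,2]>lo)&(P[:,2]<hi)]; print("  band",lo,np.round(circ(Q)[0],3),circ(Q)[1].round(3))
for b,nm in(((228,245,262,290),"cyl"),((228,284,256,325),"beaker")): rep("side",b,nm)
rep("scene",(390,178,490,305),"tray",.012,.03)
rep("side",(185,212,305,255),"tray",.012,.03)
for b,nm in(((270,305,320,360),"dishes"),((380,315,420,360),"bottle"),((180,298,235,340),"box")): rep("scene",b,nm)
for n,b in(("scene",(170,130,235,245)),("side",(215,285,305,425))):
    P=rep(n,b,"stand",.004,.3)
    F=P[P[:,2]<.018]
    r=cv2.minAreaRect((F[:,:2]*1000).astype(np.float32));print(" foot rect",r)
    for lo in np.arange(.02,.26,.02):
        Q=P[(P[:,2]>lo)&(P[:,2]<lo+.02)]
        if len(Q): print("  ",lo.round(3),len(Q),np.percentile(Q,2,axis=0).round(3),np.percentile(Q,98,axis=0).round(3))
# tray rect
p,X,d=W["scene"];P=X[178:305,390:490].reshape(-1,3);P=P[(P[:,2]>.012)&(P[:,2]<.03)]
print("tray",cv2.minAreaRect((P[:,:2]*1000).astype(np.float32)))
E
```

```text
scene beaker 536 min [ 0.424 -0.091  0.02 ] max [ 0.485 -0.041  0.089]
 rim (array([ 0.45448621, -0.06604215]), np.float64(0.024906813176168437)) [ 0.45575025 -0.06429347  0.08133089] 0.08383548032749602
  band 0.02 [ 0.453 -0.067] 0.025
  band 0.04 [ 0.454 -0.067] 0.024
  band 0.06 [ 0.454 -0.067] 0.024
scene cyl 595 min [0.44  0.033 0.02 ] max [0.49 0.08 0.11]
 rim (array([0.46528733, 0.05665452]), np.float64(0.02175642598573567)) [0.4645855  0.05666012 0.10620031] 0.1084983445872603
  band 0.02 [0.466 0.057] 0.022
  band 0.04 [0.465 0.056] 0.022
  band 0.06 [0.466 0.057] 0.022
side cyl 809 min [ 0.416 -0.067  0.02 ] max [0.508 0.221 0.106]
side beaker 801 min [ 0.426 -0.329  0.02 ] max [0.491 0.032 0.248]
scene tray 1296 min [0.273 0.195 0.012] max [0.646 0.419 0.03 ]
side tray 892 min [0.296 0.192 0.012] max [0.641 0.415 0.026]
scene dishes 1362 min [ 0.736 -0.061  0.02 ] max [0.832 0.031 0.05 ]
scene bottle 924 min [0.743 0.186 0.02 ] max [0.804 0.249 0.127]
scene box 1492 min [ 0.731 -0.276  0.02 ] max [ 0.819 -0.168  0.046]
scene stand 3465 min [ 0.169 -0.477  0.004] max [ 0.5
[... 1092 characters left out ...]
 0.519 -0.045  0.06 ]
   0.06 451 [ 0.429 -0.33   0.06 ] [ 0.518 -0.044  0.079]
   0.08 218 [ 0.43 -0.33  0.08] [ 0.52  -0.059  0.1  ]
   0.1 360 [ 0.45  -0.331  0.1  ] [ 0.519 -0.301  0.118]
   0.12 86 [ 0.463 -0.316  0.12 ] [ 0.521 -0.302  0.139]
   0.14 75 [ 0.464 -0.32   0.141] [ 0.52  -0.302  0.16 ]
   0.16 114 [ 0.458 -0.328  0.161] [ 0.521 -0.302  0.18 ]
   0.18 146 [ 0.459 -0.328  0.18 ] [ 0.52  -0.302  0.2  ]
   0.2 184 [ 0.459 -0.328  0.2  ] [ 0.521 -0.301  0.219]
   0.22 124 [ 0.462 -0.326  0.22 ] [ 0.52  -0.303  0.24 ]
   0.24 196 [ 0.436 -0.323  0.24 ] [ 0.52  -0.298  0.252]
tray ((453.0448303222656, 308.98358154296875), (188.6185760498047, 367.58685302734375), 83.0975112915039)
```

Run:
```python
import cv2
a=cv2.imread("pics/scene0.png")[130:245,170:235];b=cv2.imread("pics/side0.png")[240:425,205:310]
a=cv2.resize(a,None,fx=5,fy=5);b=cv2.resize(b,None,fx=3.1,fy=3.1)
b=cv2.resize(b,(b.shape[1],575));cv2.imwrite("pics/stand.png",cv2.hconcat([a,b]))
```

```text
(no output)
```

View pics/stand.png

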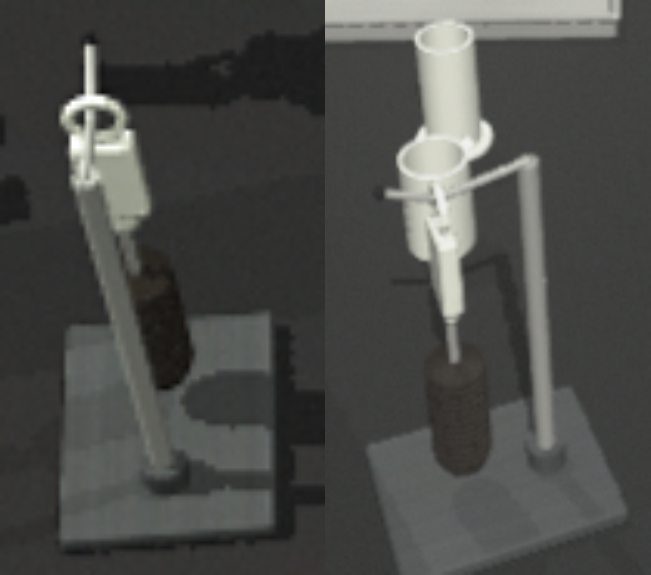

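Both crops show the brush hanging on the hook arm, which runs away from the post towards the robot. The flat handle faces along the arm. Next I'll pin down the stand's axis, the tray's yaw and the brush handle.

Run:
```python
from h import *
for n,fb,tb in(("scene",(170,130,235,245),(390,175,492,308)),("side",(215,285,305,425),(185,212,305,255))):
    f=np.load(f"pics/{n}0.npz");X=cloud(f["d"],f["K"],f["R"],f["t"]);d=f["d"]
    P=X[(d>0)]; 
    near=P[(abs(P[:,0]-.48)<.13)&(abs(P[:,1]+.3)<.13)]
    post=near[(near[:,2]>.06)&(near[:,2]<.22)&(near[:,0]>.5)]
    print(n,"post",np.median(post,0).round(4),post[:,:2].min(0),post[:,:2].max(0))
    hk=near[(near[:,2]>.232)&(near[:,0]<.51)]
    for a in np.arange(.42,.51,.01):
        q=hk[(hk[:,0]>=a)&(hk[:,0]<a+.01)]
        if len(q): print("  hook",a.round(2),len(q),np.median(q,0).round(4),q[:,1].min().round(4),q[:,1].max().round(4))
    hd=near[(near[:,2]>.168)&(near[:,2]<.212)&(near[:,0]<.5)]
    print("  handle",len(hd),np.median(hd,0).round(4),cv2.minAreaRect((hd[:,:2]*1000).astype(np.float32)))
    br=near[(near[:,2]>.04)&(near[:,2]<.11)&(near[:,0]<.5)]
    print("  bristle",circ(br),br.min(0),br.max(0))
    ft=near[(near[:,2]>.008)&(near[:,2]<.016)]
    print("  foot",len(ft),cv2.minAreaRect((ft[:,:2]*1000).astype(np.float32)))
    T=P[(abs(P[:,0]-.46)<.25)&(abs(P[:,1]-.31)<.18)&(P[:,2]>.016)&(P[:,2]<.028)]
    m=np.zeros((600,600),np.uint8); 
    ij=((T[:,:2]-[.2,.1])*1000).astype(int); ok=((ij>=0)&(ij<600)).all(1); m[ij[ok,0],ij[ok,1]]=255
    m=cv2.morphologyEx(cv2.dilate(m,np.ones((7,7))),cv2.MORPH_OPEN,np.ones((3,3)))
    c=max(cv2.findContours(m,0,2)[0],key=lambda c:cv2.boundingRect(c)[2]*cv2.boundingRect(c)[3])
    r=cv2.minAreaRect(c);print("  tray centre y,x",r[0][0]+100,r[0][1]+200,r[1:])
```

```text
scene post [ 0.5197 -0.2966  0.1454] [ 0.5108773  -0.30464655] [ 0.52511329 -0.29159118]
  hook 0.43 5 [ 0.4392 -0.3174  0.2536] -0.3198 -0.3148
  hook 0.44 11 [ 0.4459 -0.3151  0.2496] -0.3165 -0.3138
  hook 0.45 6 [ 0.4544 -0.3133  0.246 ] -0.3151 -0.3118
  hook 0.46 32 [ 0.4657 -0.3092  0.2424] -0.3209 -0.2962
  hook 0.47 17 [ 0.4729 -0.3157  0.241 ] -0.3238 -0.3066
  hook 0.48 5 [ 0.4873 -0.3039  0.2453] -0.306 -0.3031
  hook 0.49 6 [ 0.4955 -0.3026  0.2464] -0.3068 -0.3013
  hook 0.5 6 [ 0.5039 -0.3022  0.2492] -0.3032 -0.2998
  handle 108 [ 0.4704 -0.3035  0.1908] ((470.5092468261719, -308.57025146484375), (11.591314315795898, 29.97319984436035), 24.307138442993164)
  bristle (array([ 0.47002409, -0.30408015]), np.float64(0.010625279412890466)) [ 0.4561753  -0.31038445  0.04189836] [ 0.48489555 -0.29178817  0.10977936]
  foot 1313 ((484.48419189453125, -295.23126220703125), (251.28819274902344, 248.12911987304688), 3.61385440826416)
  tray centre y,x 306.66099548339844 468.0141906738281 ((195.8821563720703, 342.3713073730469), 6.835035800933838)
side post [ 0.515  -0.3054  0.14
[... 335 characters left out ...]
3075
  hook 0.48 20 [ 0.4847 -0.3094  0.242 ] -0.3112 -0.3055
  hook 0.49 19 [ 0.4954 -0.3073  0.2441] -0.31 -0.3033
  hook 0.5 19 [ 0.5043 -0.3042  0.246 ] -0.3084 -0.3005
  handle 192 [ 0.4672 -0.3259  0.1911] ((466.7041015625, -314.1750793457031), (12.799132347106934, 30.084047317504883), 13.273797035217285)
  bristle (array([ 0.46521593, -0.31276014]), np.float64(0.016673091707600417)) [ 0.44719073 -0.3319199   0.04021536] [ 0.48291142 -0.31128502  0.10955748]
  foot 2861 ((481.20147705078125, -309.8009033203125), (139.92466735839844, 112.13941192626953), 13.525900840759277)
  tray centre y,x 304.221435546875 467.45916748046875 ((203.66859436035156, 334.6303405761719), 6.654425144195557)
```

Call:
drive_tool --steps '[[[0, 0, -0.9, 0, 0, 0.053, 0], [0, 0, -0.9, 0, 0, 0, 0], [0.9, -0.6, -0.9, 0, 0, 0, 0], [0.9, -0.7, 0, 0, 0, 0, 0], [0.9, -0.7, 0, 0, 0, 0, 0]]]' --newtons 60

```text
time: 0.72
tool_pos: [0.3004, -0.5092, 0.2987]
tcp_rot: [[0.972, 0.236, -0.0], [0.236, -0.972, 0.0], [0.0, -0.0, -1.0]]
wrist_force: [0.6, -0.1, -0.1]
gripper_width: 0.998
grasp_force: 0.0
```

Call:
drive_tool --steps '[[[1, -0.7, 0, 0, 0, 0, 0], [1, -0.7, 0, 0, 0, 0, 0], [1, -0.7, 0, 0, 0, 0, 0], [1, -0.7, 0, 0, 0, 0, 0], [1, -0.7, 0, 0, 0, 0, 0]]]'

```text
time: 1.35
tool_pos: [0.4012, -0.3945, 0.2985]
tcp_rot: [[0.972, 0.236, -0.0], [0.236, -0.972, 0.0], [-0.0, -0.001, -1.0]]
wrist_force: [0.1, -0.2, 1.2]
gripper_width: 0.992
grasp_force: 0.0
```

```bash
cat >> h.py <<'E'
def goto(*p):
    "shift in tool units from the present pose to the world TCP point p"
    o=get_obs();R=o["tcp_rot"];print("t",round(o["time"],2),"tcp",o["tool_pos"].round(4),"yaw",np.degrees(np.arctan2(R[1,0],R[0,0])).round(2),"F",o["wrist_force"].round(1),"w",round(o["gripper_width"],3))
    for q in p: print("  ->",q,(R.T@(np.array(q)-o["tool_pos"])/.025).round(2))
E
python3 - <<'E'
from h import *
goto((.468,-.312,.3))
p,X,d=shot("wrist");cv2.imwrite("pics/w1.png",p)
E
```

```text
t 1.35 tcp [ 0.4012 -0.3945  0.2985] yaw 13.65 F [ 0.1 -0.2  1.2] w 0.992
  -> (0.468, -0.312, 0.3) [ 3.37 -2.58 -0.06]
```

View pics/w1.png

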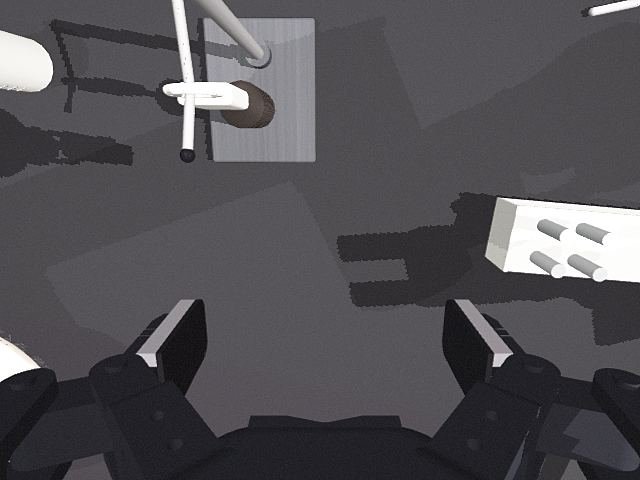

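The wrist view shows the hook tip at (187,156), the eye and handle at (165–248, 92), and the foot plate square with the image, so the yaw is right. I'll measure the handle and hook from here.

Run:
```python
from h import *
p,X,d=shot("wrist")
P=X[:300][d[:300]>0]
hd=P[(P[:,2]>.168)&(P[:,2]<.2)&(abs(P[:,0]-.468)<.028)&(abs(P[:,1]+.312)<.03)]
print("handle",len(hd),cv2.minAreaRect((hd[:,:2]*1000).astype(np.float32)))
hk=P[(P[:,2]>.225)&(P[:,2]<.27)&(abs(P[:,0]-.47)<.06)&(abs(P[:,1]+.31)<.04)]
for a in np.arange(.42,.53,.01):
    q=hk[(hk[:,0]>=a)&(hk[:,0]<a+.01)]
    if len(q): print(a.round(2),len(q),np.median(q,0).round(4),q[:,1].min().round(4),q[:,1].max().round(4),q[:,2].max().round(3))
f=P[(P[:,2]>.008)&(P[:,2]<.016)&(abs(P[:,0]-.48)<.1)&(abs(P[:,1]+.31)<.1)]
print("foot",cv2.minAreaRect((f[:,:2]*1000).astype(np.float32)))
goto((.468,-.312,.3))
```

```text
handle 273 ((464.7033386230469, -315.22979736328125), (9.47940444946289, 28.5100154876709), 36.37849426269531)
0.43 83 [ 0.4388 -0.3192  0.2531] -0.3219 -0.3154 0.256
0.44 270 [ 0.4446 -0.3177  0.2506] -0.3218 -0.3139 0.255
0.45 248 [ 0.4549 -0.3152  0.2465] -0.3184 -0.3114 0.25
0.46 556 [ 0.467  -0.3116  0.2437] -0.3243 -0.2988 0.247
0.47 511 [ 0.4727 -0.3131  0.2421] -0.3257 -0.3054 0.247
0.48 279 [ 0.4851 -0.3079  0.2439] -0.311 -0.304 0.247
0.49 302 [ 0.4951 -0.3057  0.2461] -0.3088 -0.3019 0.249
0.5 205 [ 0.5033 -0.3038  0.2476] -0.3065 -0.3002 0.25
0.51 9 [ 0.5119 -0.3018  0.2263] -0.3029 -0.3004 0.228
foot ((484.0850830078125, -307.2547607421875), (140.01129150390625, 109.80421447753906), 13.407689094543457)
t 1.45 tcp [ 0.4021 -0.3934  0.2985] yaw 13.78 F [-0.9 -0.7  0.3] w 0.997
  -> (0.468, -0.312, 0.3) [ 3.34 -2.53 -0.05]
```

Call:
drive_tool --steps '[[[0.84, -0.63, 0, 0, 0, 0, 0], [0.84, -0.63, 0, 0, 0, 0, 0], [0.83, -0.63, 0, 0, 0, 0, 0], [0.83, -0.63, 0, 0, 0, 0, 0], [0, 0, 0, 0, 0, 0, 0]]]'

```text
time: 2.08
tool_pos: [0.4674, -0.3138, 0.2985]
tcp_rot: [[0.971, 0.238, -0.0], [0.238, -0.971, 0.0], [-0.0, -0.0, -1.0]]
wrist_force: [-0.6, -0.1, -0.3]
gripper_width: 0.999
grasp_force: 0.0
```

Run:
```python
from h import *
goto((.468,-.312,.186))
p,X,d=shot("wrist");cv2.imwrite("pics/w2.png",p)
```

```text
t 2.08 tcp [ 0.4674 -0.3138  0.2985] yaw 13.74 F [-0.6 -0.1 -0.3] w 0.999
  -> (0.468, -0.312, 0.186) [ 0.04 -0.06  4.5 ]
```

View pics/w2.png

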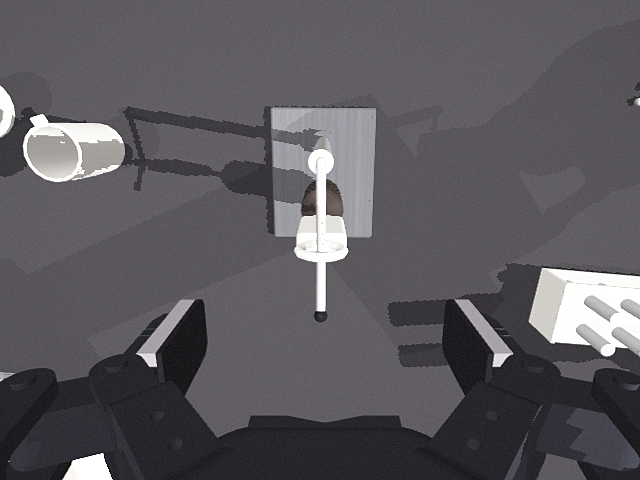

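The eye and handle at (321,240) sit centred between the fingers (about column 323). I'll descend and grip.

Call:
drive_tool --steps '[[[0.04, -0.06, 0.9, 0, 0, 0, 0], [0, 0, 0.9, 0, 0, 0, 0], [0, 0, 0.9, 0, 0, 0, 0], [0, 0, 0.9, 0, 0, 0, 0], [0, 0, 0.9, 0, 0, 0, 0]]]'

```text
time: 2.75
tool_pos: [0.4669, -0.3138, 0.1855]
tcp_rot: [[0.972, 0.235, -0.0], [0.235, -0.972, -0.0], [-0.0, 0.0, -1.0]]
wrist_force: [0.5, -0.1, 0.3]
gripper_width: 1.002
grasp_force: 0.0
```

Call:
drive_tool --steps '[[[0, 0, 0, 0, 0, 0, 0.4], [0, 0, 0, 0, 0, 0, 0.7], [0, 0, 0, 0, 0, 0, 0.9], [0, 0, 0, 0, 0, 0, 1], [0, 0, 0, 0, 0, 0, 1]]]'

```text
time: 3.38
tool_pos: [0.4681, -0.3133, 0.1873]
tcp_rot: [[0.972, 0.236, 0.001], [0.236, -0.972, -0.001], [0.001, 0.002, -1.0]]
wrist_force: [0.3, -0.4, 6.4]
gripper_width: 0.341
grasp_force: 59.2
```

Call:
drive_tool --steps '[[[0, 0, 0, 0, 0, 0, 1], [0, 0, 0, 0, 0, 0, 1], [0, 0, 0, 0, 0, 0, 1]]]'

```text
time: 3.75
tool_pos: [0.4681, -0.3133, 0.1873]
tcp_rot: [[0.972, 0.236, 0.002], [0.236, -0.972, -0.001], [0.001, 0.002, -1.0]]
wrist_force: [-1.4, 0.0, 5.6]
gripper_width: 0.339
grasp_force: 59.2
```

Call:
drive_tool --steps '[[[0, 0, -0.2, 0, 0, 0, 1], [0, 0, -0.12, 0, 0, 0, 1], [0, 0, 0, 0, 0, 0, 1]]]'

```text
time: 4.12
tool_pos: [0.4678, -0.3129, 0.1946]
tcp_rot: [[0.972, 0.236, 0.0], [0.236, -0.972, -0.0], [0.0, 0.0, -1.0]]
wrist_force: [-0.0, -0.5, -1.3]
gripper_width: 0.341
grasp_force: 59.1
```

Call:
drive_tool --steps '[[[-0.3, 0, -0.13, 0, 0, 0, 1], [-0.3, 0, -0.13, 0, 0, 0, 1], [-0.3, 0, -0.12, 0, 0, 0, 1], [-0.3, 0, -0.12, 0, 0, 0, 1], [-0.3, 0, 0, 0, 0, 0, 1]]]'

```text
time: 4.75
tool_pos: [0.4307, -0.3219, 0.2071]
tcp_rot: [[0.972, 0.236, 0.0], [0.236, -0.972, -0.0], [0.0, 0.0, -1.0]]
wrist_force: [0.3, 0.8, -1.3]
gripper_width: 0.337
grasp_force: 59.1
```

Call:
drive_tool --steps '[[[-0.5, 0, 0, 0, 0, 0, 1], [-0.5, 0, 0, 0, 0, 0, 1], [-0.5, 0, 0, 0, 0, 0, 1], [0, 0, 0, 0, 0, 0, 1]]]'

```text
time: 5.25
tool_pos: [0.3939, -0.3307, 0.2068]
tcp_rot: [[0.972, 0.235, -0.0], [0.235, -0.972, 0.0], [-0.0, -0.0, -1.0]]
wrist_force: [-0.3, -0.1, -0.8]
gripper_width: 0.338
grasp_force: 59.2
```

Run:
```python
from h import *
goto()
for n in("side","scene"):
    p,X,d=shot(n);np.savez(f"pics/{n}1.npz",p=p,X=X,d=d)
    if n=="side": cv2.imwrite("pics/s1.png",cv2.resize(p[200:440,130:350],None,fx=2.4,fy=2.4))
```

```text
t 5.25 tcp [ 0.3939 -0.3307  0.2068] yaw 13.59 F [-0.3 -0.1 -0.8] w 0.338
```

View pics/s1.png

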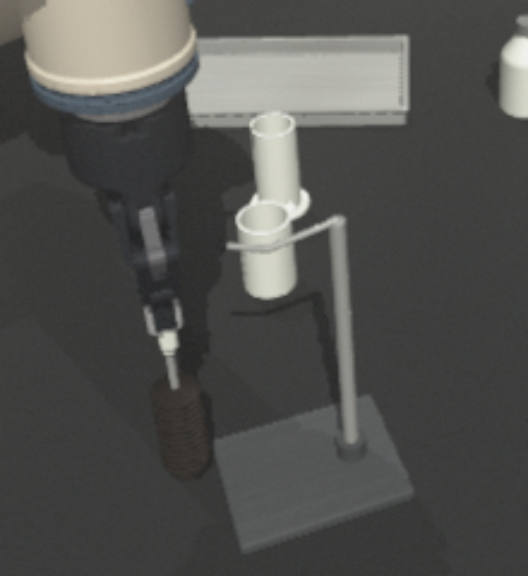

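The brush is held upright and clear of the hook (in the crop, bristles at (180,430), hook tip at (230,247)). I'll measure the tip offset and re-measure the ware.

Run:
```python
from h import *
for n in("side","scene"):
    f=np.load(f"pics/{n}1.npz");X=f["X"];d=f["d"];P=X[d>0]
    b=P[(abs(P[:,0]-.394)<.03)&(abs(P[:,1]+.331)<.03)&(P[:,2]>.03)]
    print(n,"brush minz",np.sort(b[:,2])[[0,5,20]].round(4))
    for lo,hi in((.05,.08),(.08,.12),(.12,.135),(.14,.18)):
        q=b[(b[:,2]>lo)&(b[:,2]<hi)]
        if len(q)>5: print("  ",lo,len(q),circ(q)[0].round(4),circ(q)[1].round(4),q.mean(0).round(4))
    for nm,c,h in(("cyl",(.4655,.0565),.105),("beaker",(.454,-.067),.08)):
        q=P[(np.hypot(*(P[:,:2]-c).T)<.04)&(P[:,2]>.015)]
        s=q[(q[:,2]>.02)&(q[:,2]<h-.015)];T=q[q[:,2]>h-.005]
        print("  ",nm,"side",circ(s)[0].round(4),circ(s)[1].round(4),"rim",circ(T)[0].round(4),circ(T)[1].round(4),len(T),q[:,2].max())
goto((.42,-.25,.35),(.4655,.0565,.35))
```

```text
side brush minz [0.0525 0.0541 0.0597]
   0.05 164 [ 0.392  -0.3347] 0.0156 [ 0.3946 -0.3463  0.0695]
   0.08 330 [ 0.392  -0.3338] 0.0166 [ 0.3941 -0.3461  0.1   ]
   0.12 212 [ 0.3923 -0.3338] 0.0157 [ 0.3946 -0.3413  0.1293]
   0.14 58 [ 0.3937 -0.3367] 0.003 [ 0.3933 -0.3355  0.1577]
   cyl side [0.4631 0.0532] 0.022 rim [0.463  0.0535] 0.022 81 0.1068997510265175
   beaker side [ 0.4513 -0.0702] 0.0244 rim [ 0.4525 -0.0694] 0.0252 125 0.08210983815983737
scene brush minz [0.0533 0.0609 0.0669]
   0.05 60 [ 0.3952 -0.3304] 0.0141 [ 0.4037 -0.3268  0.0698]
   0.08 152 [ 0.3949 -0.3303] 0.0152 [ 0.4046 -0.3261  0.101 ]
   0.12 64 [ 0.3964 -0.3289] 0.0135 [ 0.4028 -0.3259  0.1296]
   0.14 44 [ 0.3962 -0.3292] 0.0068 [ 0.3958 -0.329   0.156 ]
   cyl side [0.4656 0.0565] 0.0219 rim [0.4654 0.0568] 0.0218 105 0.1126853806532707
   beaker side [ 0.4536 -0.0666] 0.0243 rim [ 0.4544 -0.0659] 0.0247 117 0.08716229568897772
t 5.35 tcp [ 0.3948 -0.3307  0.2069] yaw 13.63 F [ 0.1  0.2 -1.3] w 0.336
  -> (0.42, -0.25, 0.35) [ 1.74 -2.9  -5.72]
  -> (0.4655, 0.0565, 0.35) [  6.4  -14.38  -5.73]
```

Call:
drive_tool --steps '[[[0, 0, -1, 0, 0, 0, 1], [0, 0, -1, 0, 0, 0, 1], [0, 0, -1, 0, 0, 0, 1], [0, -0.4, -1, 0, 0, 0, 1], [0.2, -0.8, -1, 0, 0, 0, 1]]]'

```text
time: 5.98
tool_pos: [0.3928, -0.3001, 0.3325]
tcp_rot: [[0.972, 0.236, 0.0], [0.236, -0.972, -0.0], [0.0, 0.0, -1.0]]
wrist_force: [-0.8, 0.3, -1.1]
gripper_width: 0.337
grasp_force: 59.3
```

Call:
drive_tool --steps '[[[0.4, -1, 0, 0, 0, 0, 1], [0.5, -1, 0, 0, 0, 0, 1], [0.5, -1, 0, 0, 0, 0, 1], [0.5, -1, 0, 0, 0, 0, 1], [0.5, -1, 0, 0, 0, 0, 1]]]'

```text
time: 6.6
tool_pos: [0.4218, -0.1635, 0.3318]
tcp_rot: [[0.972, 0.236, 0.0], [0.236, -0.972, -0.0], [0.0, 0.0, -1.0]]
wrist_force: [0.3, 0.3, -0.5]
gripper_width: 0.337
grasp_force: 59.5
```

Call:
drive_tool --steps '[[[0.5, -1, 0, 0, 0, 0, 1], [0.5, -1, 0, 0, 0, 0, 1], [0.5, -1, 0, 0, 0, 0, 1], [0.5, -1, 0, 0, 0, 0, 1], [0.5, -1, 0, 0, 0, 0, 1]]]'

```text
time: 7.22
tool_pos: [0.453, -0.0271, 0.3319]
tcp_rot: [[0.972, 0.236, 0.0], [0.236, -0.972, 0.0], [0.0, 0.0, -1.0]]
wrist_force: [1.1, 0.2, -0.3]
gripper_width: 0.336
grasp_force: 59.5
```

Run:
```python
from h import *
goto((.465,.0565,.331))
```

```text
t 7.22 tcp [ 0.453  -0.0271  0.3319] yaw 13.68 F [ 1.1  0.2 -0.3] w 0.336
  -> (0.465, 0.0565, 0.331) [ 1.26 -3.14  0.03]
```

Call:
drive_tool --steps '[[[0.42, -0.9, 0, 0, 0, 0, 1], [0.42, -0.9, 0, 0, 0, 0, 1], [0.3, -0.9, 0, 0, 0, 0, 1], [0.1, -0.4, 0, 0, 0, 0, 1], [0, 0, 0, 0, 0, 0, 1]]]'

```text
time: 7.85
tool_pos: [0.4644, 0.0546, 0.3318]
tcp_rot: [[0.971, 0.237, -0.0], [0.237, -0.971, -0.0], [-0.0, 0.0, -1.0]]
wrist_force: [0.4, 0.7, -0.6]
gripper_width: 0.338
grasp_force: 59.4
```

```bash
cat >> h.py <<'E'
def ware(n,c,h,rad=.05):
    p,X,d=shot(n);P=X[d>0];P=P[(np.hypot(*(P[:,:2]-c).T)<rad)]
    s=P[(P[:,2]>.02)&(P[:,2]<h-.015)];T=P[(P[:,2]>h-.005)&(P[:,2]<h+.01)]
    print(n,h,"wall",circ(s)[0].round(4),circ(s)[1].round(4),len(s),"rim",circ(T)[0].round(4) if len(T)>5 else None,len(T))
    return p,X,d
E
python3 - <<'E'
from h import *
goto((.465,.0565,.331))
p,X,d=ware("scene",(.465,.0565),.105)
P=X[d>0];b=P[(abs(P[:,0]-.465)<.03)&(abs(P[:,1]-.0565)<.03)&(P[:,2]>.14)&(P[:,2]<.26)];print("brush",circ(b),b[:,2].min())
p2,X,d=ware("side",(.463,.0535),.105)
P=X[d>0];b=P[(abs(P[:,0]-.465)<.03)&(abs(P[:,1]-.0565)<.03)&(P[:,2]>.14)&(P[:,2]<.26)];print("brush",circ(b),b[:,2].min())
E
```

```text
t 7.85 tcp [0.4644 0.0546 0.3318] yaw 13.73 F [ 0.4  0.7 -0.6] w 0.338
  -> (0.465, 0.0565, 0.331) [ 0.04 -0.07  0.03]
scene 0.105 wall [0.4654 0.0565] 0.022 404 rim [0.4654 0.0565] 115
brush (array([0.46549316, 0.05391857]), np.float64(0.015386428147205668)) 0.1787826070732583
side 0.105 wall [0.4631 0.0533] 0.0222 462 rim [0.463  0.0533] 83
brush (array([0.46226192, 0.04905222]), np.float64(0.01468490297827987)) 0.17709436812270626
```

Call:
drive_tool --steps '[[[0.03, -0.1, 0, 0, 0, 0, 1], [0, 0, 0.8, 0, 0, 0, 1], [0, 0, 0.8, 0, 0, 0, 1], [0, 0, 0.8, 0, 0, 0, 1], [0, 0, 0.8, 0, 0, 0, 1]]]'

```text
time: 8.57
tool_pos: [0.4646, 0.0565, 0.2512]
tcp_rot: [[0.972, 0.235, 0.0], [0.235, -0.972, -0.0], [0.0, 0.0, -1.0]]
wrist_force: [-0.7, -0.8, 0.0]
gripper_width: 0.34
grasp_force: 59.4
```

Call:
drive_tool --steps '[[[0, 0, 0.8, 0, 0, 0, 1], [0, 0, 0.8, 0, 0, 0, 1], [0, 0, 0.8, 0, 0, 0, 1], [0, 0, 0.8, 0, 0, 0, 1], [0, 0, 0.2, 0, 0, 0, 1]]]'

```text
time: 9.2
tool_pos: [0.4641, 0.0566, 0.166]
tcp_rot: [[0.972, 0.235, -0.002], [0.235, -0.972, 0.0], [-0.002, -0.0, -1.0]]
wrist_force: [0.2, -0.2, -0.5]
gripper_width: 0.341
grasp_force: 59.4
```

Call:
drive_tool --steps '[[[0, 0, 0.12, 0, 0, 0, 1], [0, 0, 0, 0, 0, 0, 1]]]'

```text
time: 9.45
tool_pos: [0.4648, 0.0568, 0.1642]
tcp_rot: [[0.972, 0.236, 0.001], [0.236, -0.972, 0.0], [0.001, 0.0, -1.0]]
wrist_force: [-0.3, -0.2, -0.6]
gripper_width: 0.341
grasp_force: 59.4
```

Call:
drive_tool --steps '[[[0, 0, 0.1, 0, 0, 0, 1], [0, 0, 0, 0, 0, 0, 1]]]'

```text
time: 9.7
tool_pos: [0.4654, 0.0569, 0.1622]
tcp_rot: [[0.972, 0.236, 0.002], [0.236, -0.972, -0.0], [0.002, 0.001, -1.0]]
wrist_force: [-0.2, 0.0, 11.0]
gripper_width: 0.337
grasp_force: 60.8
```

Call:
drive_tool --steps '[[[0, 0, 0.06, 0, 0, 0, 1], [0, 0, 0, 0, 0, 0, 1]]]'

```text
time: 9.95
tool_pos: [0.4667, 0.0567, 0.1619]
tcp_rot: [[0.972, 0.236, 0.005], [0.236, -0.972, -0.001], [0.005, 0.002, -1.0]]
wrist_force: [-3.0, -2.6, 33.6]
gripper_width: 0.339
grasp_force: 63.6
```

Call:
drive_tool --steps '[[[0, 0, -0.8, 0, 0, 0, 1], [0, 0, -0.8, 0, 0, 0, 1], [0, 0, -0.8, 0, 0, 0, 1], [0, 0, -0.8, 0, 0, 0, 1], [0, 0, -0.7, 0, 0, 0, 1]]]'

```text
time: 10.58
tool_pos: [0.4646, 0.0569, 0.2583]
tcp_rot: [[0.972, 0.236, 0.001], [0.236, -0.972, -0.0], [0.001, 0.0, -1.0]]
wrist_force: [0.7, 0.5, -2.0]
gripper_width: 0.337
grasp_force: 59.7
```

Call:
drive_tool --steps '[[[0, 0, -0.1, 0, 0, 0, 1], [0, 0, -0.06, 0, 0, 0, 1], [0, 0, 0, 0, 0, 0, 1]]]'

```text
time: 10.95
tool_pos: [0.4643, 0.0569, 0.2607]
tcp_rot: [[0.972, 0.236, -0.001], [0.236, -0.972, 0.0], [-0.001, -0.0, -1.0]]
wrist_force: [0.7, 0.6, -1.0]
gripper_width: 0.339
grasp_force: 59.7
```

Run:
```python
from h import *
goto((.465,.057,.262),(.465,.057,.162))
p,X,d=ware("scene",(.465,.0565),.105);cv2.imwrite("pics/c1.png",cv2.resize(p[120:260,260:400],None,fx=4,fy=4))
```

```text
t 10.95 tcp [0.4643 0.0569 0.2607] yaw 13.65 F [ 0.7  0.6 -1. ] w 0.339
  -> (0.465, 0.057, 0.262) [ 0.03  0.   -0.05]
  -> (0.465, 0.057, 0.162) [0.03 0.   3.95]
scene 0.105 wall [0.4656 0.0566] 0.0219 361 rim [0.4663 0.0565] 70
```

View pics/c1.png

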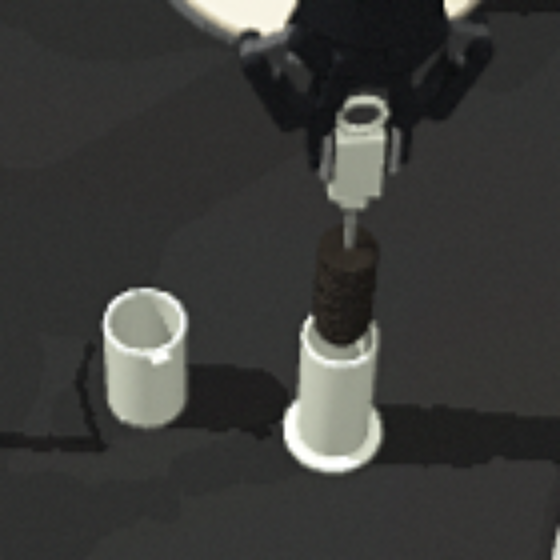

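The bristle tip is right at the cylinder's mouth (crop (340,340)) and the cylinder is undisturbed. I'll go down again, then out.

Call:
drive_tool --steps '[[[0.03, 0, 0.8, 0, 0, 0, 1], [0, 0, 0.8, 0, 0, 0, 1], [0, 0, 0.8, 0, 0, 0, 1], [0, 0, 0.8, 0, 0, 0, 1], [0, 0, 0.65, 0, 0, 0, 1]]]'

```text
time: 11.62
tool_pos: [0.4649, 0.0571, 0.1639]
tcp_rot: [[0.972, 0.236, -0.001], [0.236, -0.972, -0.0], [-0.001, -0.0, -1.0]]
wrist_force: [0.2, 0.1, -0.7]
gripper_width: 0.339
grasp_force: 59.7
```

Call:
drive_tool --steps '[[[0, 0, 0.1, 0, 0, 0, 1], [0, 0, 0.04, 0, 0, 0, 1], [0, 0, 0, 0, 0, 0, 1]]]'

```text
time: 12.0
tool_pos: [0.4655, 0.0571, 0.162]
tcp_rot: [[0.972, 0.236, 0.001], [0.236, -0.972, 0.0], [0.001, 0.0, -1.0]]
wrist_force: [-3.2, 0.3, 13.4]
gripper_width: 0.336
grasp_force: 61.5
```

Bottom touched (13 N). Up and out.

Call:
drive_tool --steps '[[[0, 0, -1, 0, 0, 0, 1], [0, 0, -1, 0, 0, 0, 1], [0, 0, -1, 0, 0, 0, 1], [0, 0, -1, 0, 0, 0, 1], [0, 0, -1, 0, 0, 0, 1]]]'

```text
time: 12.62
tool_pos: [0.465, 0.0571, 0.2872]
tcp_rot: [[0.972, 0.236, -0.001], [0.236, -0.972, -0.0], [-0.001, -0.0, -1.0]]
wrist_force: [-0.1, -0.4, -0.5]
gripper_width: 0.34
grasp_force: 59.7
```

Call:
drive_tool --steps '[[[0, 0, -1, 0, 0, 0, 1], [0, 0, -0.6, 0, 0, 0, 1], [0, 0, 0, 0, 0, 0, 1]]]'

```text
time: 13.0
tool_pos: [0.4656, 0.0571, 0.3271]
tcp_rot: [[0.972, 0.236, 0.001], [0.236, -0.972, 0.0], [0.001, 0.0, -1.0]]
wrist_force: [-0.8, -0.3, -1.5]
gripper_width: 0.337
grasp_force: 59.7
```

Run:
```python
from h import *
ware("scene",(.465,.0565),.105)
ware("scene",(.454,-.067),.08,.045);ware("side",(.4515,-.07),.08,.045)
goto((.4535,-.067,.325))
```

```text
scene 0.105 wall [0.4655 0.0567] 0.022 401 rim [0.4649 0.0565] 102
scene 0.08 wall [ 0.4535 -0.0666] 0.0245 330 rim [ 0.4545 -0.0659] 114
side 0.08 wall [ 0.4515 -0.0701] 0.0246 377 rim [ 0.4528 -0.0695] 119
t 13.15 tcp [0.4649 0.0571 0.3256] yaw 13.65 F [-0.3 -0.  -0.6] w 0.339
  -> (0.4535, -0.067, 0.325) [-1.61  4.72  0.03]
```

Call:
drive_tool --steps '[[[-0.32, 0.94, 0, 0, 0, 0, 1], [-0.32, 0.94, 0, 0, 0, 0, 1], [-0.32, 0.94, 0, 0, 0, 0, 1], [-0.32, 0.94, 0, 0, 0, 0, 1], [-0.32, 0.94, 0, 0, 0, 0, 1]]]'

```text
time: 13.78
tool_pos: [0.4536, -0.0672, 0.3256]
tcp_rot: [[0.972, 0.236, -0.001], [0.236, -0.972, 0.0], [-0.001, -0.001, -1.0]]
wrist_force: [-0.4, 0.1, -1.3]
gripper_width: 0.339
grasp_force: 59.7
```

Call:
drive_tool --steps '[[[0, 0, 0.8, 0, 0, 0, 1], [0, 0, 0.8, 0, 0, 0, 1], [0, 0, 0, 0, 0, 0, 1]]]'

```text
time: 14.15
tool_pos: [0.4531, -0.0663, 0.2849]
tcp_rot: [[0.972, 0.236, -0.004], [0.236, -0.972, 0.001], [-0.003, -0.002, -1.0]]
wrist_force: [-0.1, 0.1, -0.3]
gripper_width: 0.336
grasp_force: 59.7
```

Run:
```python
from h import *
p,X,d=ware("scene",(.454,-.067),.08,.045);cv2.imwrite("pics/b1.png",cv2.resize(p[120:260,240:380],None,fx=4,fy=4))
P=X[d>0];b=P[(abs(P[:,0]-.454)<.03)&(abs(P[:,1]+.067)<.03)&(P[:,2]>.135)&(P[:,2]<.21)];print("brush",circ(b),b[:,2].min())
ware("side",(.4515,-.07),.08,.045)
goto((.4535,-.0665,.162))
```

```text
scene 0.08 wall [ 0.4536 -0.0666] 0.0245 340 rim [ 0.4544 -0.066 ] 115
brush (array([ 0.45320283, -0.0656326 ]), np.float64(0.01530249510256512)) 0.13589092427440227
side 0.08 wall [ 0.4514 -0.07  ] 0.0245 382 rim [ 0.4527 -0.0696] 125
t 14.25 tcp [ 0.4541 -0.0665  0.2866] yaw 13.66 F [ 1.4  0.2 -0.6] w 0.337
  -> (0.4535, -0.0665, 0.162) [-0.02 -0.    4.98]
```

View pics/b1.png

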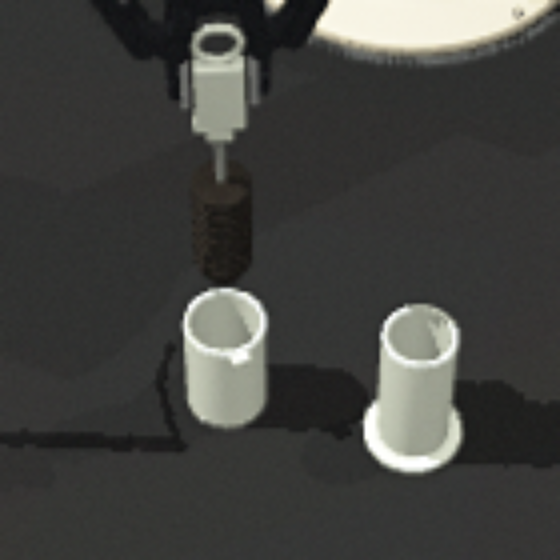

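The brush hangs centred over the beaker (crop (222,275) above the rim at (226,315)). Next is down, up to the mouth (TCP ≈ 0.158 + 0.079), then down again.

Call:
drive_tool --steps '[[[-0.02, 0, 0.9, 0, 0, 0, 1], [0, 0, 0.9, 0, 0, 0, 1], [0, 0, 0.9, 0, 0, 0, 1], [0, 0, 0.9, 0, 0, 0, 1], [0, 0, 0.9, 0, 0, 0, 1]]]'

```text
time: 14.88
tool_pos: [0.4543, -0.0667, 0.1741]
tcp_rot: [[0.972, 0.236, 0.001], [0.236, -0.972, -0.0], [0.001, 0.001, -1.0]]
wrist_force: [-0.2, 0.4, -1.1]
gripper_width: 0.339
grasp_force: 59.8
```

Call:
drive_tool --steps '[[[0, 0, 0.3, 0, 0, 0, 1], [0, 0, 0.12, 0, 0, 0, 1], [0, 0, 0.06, 0, 0, 0, 1], [0, 0, 0, 0, 0, 0, 1]]]'

```text
time: 15.38
tool_pos: [0.4539, -0.0667, 0.1625]
tcp_rot: [[0.972, 0.236, 0.001], [0.236, -0.972, -0.0], [0.001, 0.0, -1.0]]
wrist_force: [0.9, 1.3, -0.9]
gripper_width: 0.344
grasp_force: 59.8
```

Call:
drive_tool --steps '[[[0, 0, 0.08, 0, 0, 0, 1], [0, 0, 0, 0, 0, 0, 1]]]'

```text
time: 15.62
tool_pos: [0.4545, -0.0668, 0.161]
tcp_rot: [[0.972, 0.236, 0.002], [0.236, -0.972, -0.0], [0.002, 0.001, -1.0]]
wrist_force: [-1.8, -0.1, 15.7]
gripper_width: 0.339
grasp_force: 61.7
```

Run:
```python
from h import *
ware("scene",(.454,-.067),.08,.045)
goto((.4538,-.0667,.236))
```

```text
scene 0.08 wall [ 0.454  -0.0666] 0.0243 210 rim [ 0.4541 -0.0659] 164
t 15.68 tcp [ 0.4545 -0.0668  0.161 ] yaw 13.65 F [-1.1  0.2 15.6] w 0.337
  -> (0.4538, -0.0667, 0.236) [-0.02 -0.01 -3.  ]
```

Call:
drive_tool --steps '[[[0, 0, -0.8, 0, 0, 0, 1], [0, 0, -0.8, 0, 0, 0, 1], [0, 0, -0.8, 0, 0, 0, 1], [0, 0, -0.64, 0, 0, 0, 1], [0, 0, 0, 0, 0, 0, 1]]]'

```text
time: 16.3
tool_pos: [0.4542, -0.0668, 0.2369]
tcp_rot: [[0.972, 0.236, 0.002], [0.236, -0.972, -0.001], [0.002, 0.001, -1.0]]
wrist_force: [0.0, 0.5, -1.2]
gripper_width: 0.339
grasp_force: 59.7
```

Run:
```python
from h import *
ware("scene",(.454,-.067),.08,.045)
goto((.4538,-.0667,.236),(.4538,-.0667,.161))
```

```text
scene 0.08 wall [ 0.4537 -0.0666] 0.0243 279 rim [ 0.4553 -0.0657] 88
t 16.35 tcp [ 0.4538 -0.0667  0.2361] yaw 13.66 F [-0.4  0.4 -1.5] w 0.337
  -> (0.4538, -0.0667, 0.236) [0. 0. 0.]
  -> (0.4538, -0.0667, 0.161) [-0. -0.  3.]
```

Call:
drive_tool --steps '[[[0, 0, 0.8, 0, 0, 0, 1], [0, 0, 0.8, 0, 0, 0, 1], [0, 0, 0.8, 0, 0, 0, 1], [0, 0, 0.56, 0, 0, 0, 1], [0, 0, 0.08, 0, 0, 0, 1]]]'

```text
time: 16.98
tool_pos: [0.4538, -0.0665, 0.1596]
tcp_rot: [[0.972, 0.236, 0.0], [0.236, -0.972, 0.0], [0.0, -0.0, -1.0]]
wrist_force: [-4.0, 2.4, 39.2]
gripper_width: 0.338
grasp_force: 67.1
```

Call:
drive_tool --steps '[[[0, 0, 0, 0, 0, 0, 1], [0, 0, 0, 0, 0, 0, 1]]]'

```text
time: 17.23
tool_pos: [0.4534, -0.0665, 0.1597]
tcp_rot: [[0.972, 0.236, -0.0], [0.236, -0.972, 0.0], [-0.0, -0.0, -1.0]]
wrist_force: [-1.9, 2.3, 12.2]
gripper_width: 0.341
grasp_force: 63.9
```

Call:
drive_tool --steps '[[[0, 0, -1, 0, 0, 0, 1], [0, 0, -1, 0, 0, 0, 1], [0, 0, -1, 0, 0, 0, 1], [0, 0, -1, 0, 0, 0, 1], [0, 0, -1, 0, 0, 0, 1]]]'

```text
time: 17.85
tool_pos: [0.4532, -0.0665, 0.2849]
tcp_rot: [[0.972, 0.236, -0.001], [0.236, -0.972, 0.0], [-0.001, -0.001, -1.0]]
wrist_force: [-0.1, -0.6, -2.0]
gripper_width: 0.338
grasp_force: 62.3
```

Call:
drive_tool --steps '[[[0, 0, -1, 0, 0, 0, 1], [-0.3, 0.5, -0.6, 0, 0, 0, 1], [-0.7, 0.9, 0, 0, 0, 0, 1], [-0.7, 0.9, 0, 0, 0, 0, 1], [-0.7, 0.9, 0, 0, 0, 0, 1]]]'

```text
time: 18.48
tool_pos: [0.4136, -0.1592, 0.3241]
tcp_rot: [[0.972, 0.236, -0.001], [0.236, -0.972, 0.001], [-0.001, -0.001, -1.0]]
wrist_force: [0.2, -0.4, -1.4]
gripper_width: 0.34
grasp_force: 62.3
```

Call:
drive_tool --steps '[[[-0.7, 0.9, 0, 0, 0, 0, 1], [-0.7, 0.9, 0, 0, 0, 0, 1], [-0.7, 0.9, 0, 0, 0, 0, 1], [-0.3, 0.9, 0, 0, 0, 0, 1], [-0.3, 0.9, 0, 0, 0, 0, 1]]]'

```text
time: 19.1
tool_pos: [0.3748, -0.2845, 0.324]
tcp_rot: [[0.972, 0.236, -0.001], [0.236, -0.972, 0.001], [-0.001, -0.001, -1.0]]
wrist_force: [0.8, -0.4, -0.4]
gripper_width: 0.336
grasp_force: 62.3
```

Run:
```python
from h import *
goto((.389,-.332,.3))
ware("scene",(.454,-.067),.08,.045)
```

```text
t 19.1 tcp [ 0.3748 -0.2845  0.324 ] yaw 13.64 F [ 0.8 -0.4 -0.4] w 0.336
  -> (0.389, -0.332, 0.3) [0.11 1.98 0.96]
scene 0.08 wall [ 0.4536 -0.0668] 0.0245 341 rim [ 0.4541 -0.0662] 115
```

Call:
drive_tool --steps '[[[0.06, 1, 0.9, 0, 0, 0, 1], [0.05, 0.98, 0.9, 0, 0, 0, 1], [0, 0, 0.9, 0, 0, 0, 1], [0, 0, 0.9, 0, 0, 0, 1], [0, 0, 0.9, 0, 0, 0, 1]]]'

```text
time: 19.77
tool_pos: [0.3893, -0.3309, 0.2108]
tcp_rot: [[0.972, 0.236, -0.001], [0.236, -0.972, 0.001], [-0.001, -0.001, -1.0]]
wrist_force: [-0.2, -0.4, -1.6]
gripper_width: 0.337
grasp_force: 62.3
```

Call:
drive_tool --steps '[[[0, 0, 0.2, 0, 0, 0, 1], [0, 0, 0, 0, 0, 0, 1]]]'

```text
time: 20.02
tool_pos: [0.3895, -0.3312, 0.2074]
tcp_rot: [[0.972, 0.236, -0.0], [0.236, -0.972, 0.001], [-0.0, -0.001, -1.0]]
wrist_force: [-0.3, 0.3, -0.8]
gripper_width: 0.333
grasp_force: 62.3
```

Run:
```python
from h import *
goto((.4307,-.3221,.2055),(.4678,-.3131,.193))
for n in("side","scene"):
    p,X,d=shot(n);P=X[d>0]
    b=P[(abs(P[:,0]-.389)<.03)&(abs(P[:,1]+.332)<.03)&(P[:,2]>.03)]
    print(n,np.sort(b[:,2])[[0,5,20]].round(4))
    for lo,hi in((.05,.08),(.08,.12)):
        q=b[(b[:,2]>lo)&(b[:,2]<hi)];print("  ",lo,len(q),circ(q)[0].round(4),circ(q)[1].round(4))
    if n=="side": cv2.imwrite("pics/s2.png",cv2.resize(p[240:440,150:310],None,fx=3,fy=3))
```

```text
t 20.02 tcp [ 0.3895 -0.3312  0.2074] yaw 13.65 F [-0.3  0.3 -0.8] w 0.333
  -> (0.4307, -0.3221, 0.2055) [1.69 0.04 0.07]
  -> (0.4678, -0.3131, 0.193) [3.21 0.04 0.57]
side [0.054  0.0565 0.0627]
   0.05 131 [ 0.3868 -0.3346] 0.0153
   0.08 356 [ 0.3873 -0.3335] 0.0166
scene [0.0547 0.0647 0.0704]
   0.05 54 [ 0.3902 -0.3308] 0.0142
   0.08 140 [ 0.3897 -0.3303] 0.0154
```

View pics/s2.png

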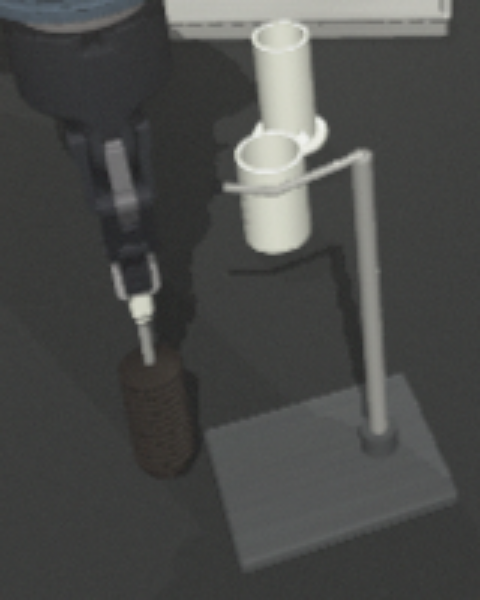

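The brush hangs straight in the grip beside the hook (crop (155,410); hook tip at (228,187)). I'll reverse the exit path.

Call:
drive_tool --steps '[[[0.4, 0.01, 0.05, 0, 0, 0, 1], [0.45, 0.02, 0, 0, 0, 0, 1], [0.45, 0.01, 0, 0, 0, 0, 1], [0.39, 0, 0, 0, 0, 0, 1], [0, 0, 0, 0, 0, 0, 1]]]'

```text
time: 20.75
tool_pos: [0.4316, -0.322, 0.2062]
tcp_rot: [[0.972, 0.237, 0.0], [0.237, -0.972, -0.0], [0.0, 0.0, -1.0]]
wrist_force: [-0.6, -0.2, -1.2]
gripper_width: 0.341
grasp_force: 62.3
```

Call:
drive_tool --steps '[[[0.3, 0, 0, 0, 0, 0, 1], [0.3, 0, 0.12, 0, 0, 0, 1], [0.3, 0, 0.12, 0, 0, 0, 1], [0.3, 0, 0.13, 0, 0, 0, 1], [0.3, 0, 0.13, 0, 0, 0, 1]]]'

```text
time: 21.38
tool_pos: [0.4677, -0.3133, 0.1935]
tcp_rot: [[0.972, 0.236, -0.0], [0.236, -0.972, 0.0], [-0.0, -0.0, -1.0]]
wrist_force: [0.2, -0.5, -0.9]
gripper_width: 0.339
grasp_force: 62.3
```

Call:
drive_tool --steps '[[[0, 0, 0, 0, 0, 0, 1], [0, 0, 0.12, 0, 0, 0, 1], [0, 0, 0, 0, 0, 0, 1]]]'

```text
time: 21.75
tool_pos: [0.467, -0.3134, 0.1906]
tcp_rot: [[0.972, 0.236, -0.0], [0.236, -0.972, 0.0], [-0.0, -0.0, -1.0]]
wrist_force: [-0.2, -0.1, -0.7]
gripper_width: 0.339
grasp_force: 62.3
```

Run:
```python
from h import *
goto((.4678,-.3131,.187))
p,X,d=shot("side");cv2.imwrite("pics/s3.png",cv2.resize(p[240:440,190:330],None,fx=3,fy=3))
```

```text
t 21.75 tcp [ 0.467  -0.3134  0.1906] yaw 13.64 F [-0.2 -0.1 -0.7] w 0.339
  -> (0.4678, -0.3131, 0.187) [ 0.03 -0.    0.14]
```

View pics/s3.png

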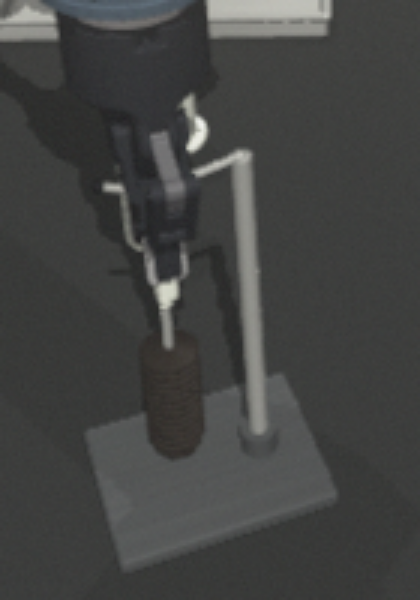

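The hook arm runs through the gripper with its tip visible at (108,187) and its root at (245,158). I'll lower until it seats, then release.

Call:
drive_tool --steps '[[[0, 0, 0.1, 0, 0, 0, 1], [0, 0, 0.06, 0, 0, 0, 1], [0, 0, 0, 0, 0, 0, 1]]]'

```text
time: 22.18
tool_pos: [0.4672, -0.3134, 0.1867]
tcp_rot: [[0.972, 0.236, -0.0], [0.236, -0.972, 0.0], [-0.0, -0.0, -1.0]]
wrist_force: [0.6, 1.1, -1.1]
gripper_width: 0.338
grasp_force: 62.4
```

Call:
drive_tool --steps '[[[0, 0, 0.05, 0, 0, 0, 1], [0, 0, 0, 0, 0, 0, 1]]]'

```text
time: 22.42
tool_pos: [0.4675, -0.3135, 0.186]
tcp_rot: [[0.972, 0.236, 0.001], [0.236, -0.972, -0.0], [0.001, 0.001, -1.0]]
wrist_force: [-1.1, 1.2, 6.5]
gripper_width: 0.337
grasp_force: 63.5
```

Seated (6.5 N upward). Opening gently.

Call:
drive_tool --steps '[[[0, 0, 0, 0, 0, 0, 0.6], [0, 0, 0, 0, 0, 0, 0.5], [0, 0, 0, 0, 0, 0, 0.3], [0, 0, 0, 0, 0, 0, 0], [0, 0, 0, 0, 0, 0, 0]]]'

```text
time: 23.05
tool_pos: [0.4673, -0.3134, 0.1855]
tcp_rot: [[0.972, 0.236, -0.0], [0.236, -0.972, 0.0], [-0.0, -0.0, -1.0]]
wrist_force: [-0.6, 1.0, -0.8]
gripper_width: 1.001
grasp_force: 0.0
```

Call:
drive_tool --steps '[[[0, 0, 0, 0, 0, 0, 0], [0, 0, 0, 0, 0, 0, 0], [0, 0, -0.3, 0, 0, 0, 0], [0, 0, -0.8, 0, 0, 0, 0], [0, 0, -0.8, 0, 0, 0, 0]]]'

```text
time: 23.68
tool_pos: [0.4673, -0.3134, 0.234]
tcp_rot: [[0.972, 0.236, 0.0], [0.236, -0.972, -0.0], [0.0, 0.0, -1.0]]
wrist_force: [0.5, -0.7, 0.6]
gripper_width: 0.999
grasp_force: 0.0
```

Call:
drive_tool --steps '[[[0, 0, -0.9, 0, 0, 0, 0], [0, 0, -0.9, 0, 0, 0, 0], [0, 0, -0.9, 0, 0, 0, 0], [0, 0, -0.9, 0, 0, 0, 0], [0, 0, 0, 0, 0, 0, 0]]]'

```text
time: 24.3
tool_pos: [0.4678, -0.3139, 0.325]
tcp_rot: [[0.972, 0.236, 0.003], [0.236, -0.972, -0.002], [0.002, 0.003, -1.0]]
wrist_force: [0.5, 0.7, -0.1]
gripper_width: 1.0
grasp_force: 0.0
```

Run:
```python
from h import *
p,X,d=shot("side");cv2.imwrite("pics/s4.png",cv2.resize(p[200:440,180:340],None,fx=2.4,fy=2.4))
ware("scene",(.465,.0565),.105,.045);ware("scene",(.4535,-.067),.08,.045)
goto((.465,.0565,.31))
```

```text
scene 0.105 wall [0.4654 0.0566] 0.0222 405 rim [0.4655 0.0563] 111
scene 0.08 wall [ 0.4536 -0.0669] 0.0246 334 rim [ 0.4545 -0.0661] 121
t 24.45 tcp [ 0.467  -0.3132  0.3225] yaw 13.65 F [-0.8 -0.2 -1.7] w 1.003
  -> (0.465, 0.0565, 0.31) [  3.41 -14.39   0.51]
```

View pics/s4.png

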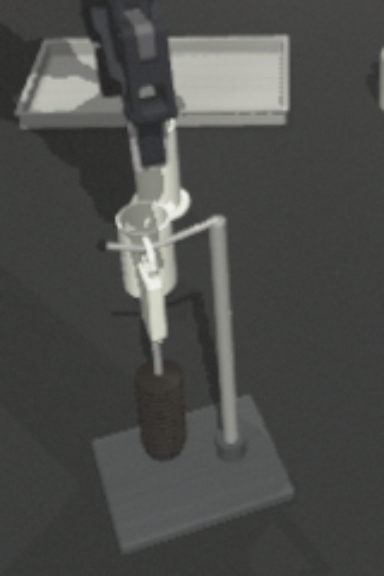

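The brush hangs on its hook again (crop (150,250)–(160,455)). Next, the cylinder into the tray.

Call:
drive_tool --steps '[[[0.22, -0.96, 0, 0, 0, 0, 0], [0.22, -0.96, 0, 0, 0, 0, 0], [0.22, -0.96, 0, 0, 0, 0, 0], [0.23, -0.96, 0, 0, 0, 0, 0], [0.23, -0.96, 0, 0, 0, 0, 0]]]'

```text
time: 25.08
tool_pos: [0.4657, -0.1879, 0.3229]
tcp_rot: [[0.972, 0.237, -0.0], [0.237, -0.972, 0.0], [-0.0, -0.0, -1.0]]
wrist_force: [-0.4, 0.5, 1.2]
gripper_width: 0.999
grasp_force: 0.0
```

Call:
drive_tool --steps '[[[0.22, -0.96, 0, 0, 0, 0, 0], [0.23, -0.96, 0, 0, 0, 0, 0], [0.23, -0.96, 0, 0, 0, 0, 0], [0.23, -0.96, 0, 0, 0, 0, 0], [0.23, -0.96, 0, 0, 0, 0, 0]]]'

```text
time: 25.7
tool_pos: [0.4647, -0.0647, 0.3229]
tcp_rot: [[0.972, 0.237, -0.0], [0.237, -0.972, 0.0], [-0.0, -0.0, -1.0]]
wrist_force: [-0.2, -0.0, 0.4]
gripper_width: 0.997
grasp_force: 0.0
```

Call:
drive_tool --steps '[[[0.23, -0.96, 0, 0, 0, 0, 0], [0.23, -0.96, 0, 0, 0, 0, 0], [0.23, -0.96, 0, 0, 0, 0, 0], [0.23, -0.96, 0, 0, 0, 0, 0], [0.23, -0.96, 0.5, 0, 0, 0, 0]]]'

```text
time: 26.32
tool_pos: [0.4645, 0.0584, 0.3109]
tcp_rot: [[0.972, 0.237, 0.001], [0.237, -0.972, 0.0], [0.001, 0.0, -1.0]]
wrist_force: [1.0, -0.5, -0.3]
gripper_width: 0.999
grasp_force: 0.0
```

Run:
```python
from h import *
ware("side",(.463,.0533),.105,.045)
goto((.465,.0568,.056))
```

```text
side 0.105 wall [0.4631 0.0531] 0.022 462 rim [0.463  0.0535] 79
t 26.38 tcp [0.4635 0.0605 0.309 ] yaw 13.74 F [-0.9  0.7 -2.3] w 0.999
  -> (0.465, 0.0568, 0.056) [ 0.04  0.17 10.12]
```

Call:
drive_tool --steps '[[[0.05, 0.12, 1, 0, 0, 0, 0], [0, 0, 1, 0, 0, 0, 0], [0, 0, 1, 0, 0, 0, 0], [0, 0, 1, 0, 0, 0, 0], [0, 0, 1, 0, 0, 0, 0]]]'

```text
time: 27.0
tool_pos: [0.4661, 0.0548, 0.1848]
tcp_rot: [[0.972, 0.237, -0.0], [0.237, -0.972, 0.0], [-0.0, -0.0, -1.0]]
wrist_force: [0.3, 0.2, -0.7]
gripper_width: 1.0
grasp_force: 0.0
```

Run:
```python
from h import *
goto((.465,.0568,.058))
```

```text
t 27.0 tcp [0.4661 0.0548 0.1848] yaw 13.7 F [ 0.3  0.2 -0.7] w 1.0
  -> (0.465, 0.0568, 0.058) [-0.02 -0.09  5.07]
```

Call:
drive_tool --steps '[[[-0.02, -0.07, 1, 0, 0, 0, 0], [0, 0, 1, 0, 0, 0, 0], [0, 0, 1, 0, 0, 0, 0], [0, 0, 1, 0, 0, 0, 0], [0, 0, 1, 0, 0, 0, 0]]]'

```text
time: 27.62
tool_pos: [0.4653, 0.0564, 0.06]
tcp_rot: [[0.972, 0.237, -0.0], [0.237, -0.972, 0.0], [-0.0, -0.0, -1.0]]
wrist_force: [0.1, -0.7, -0.0]
gripper_width: 0.997
grasp_force: 0.0
```

Call:
drive_tool --steps '[[[0, 0, 0, 0, 0, 0, 0.2], [0, 0, 0, 0, 0, 0, 0.4], [0, 0, 0, 0, 0, 0, 0.6], [0, 0, 0, 0, 0, 0, 0.8], [0, 0, 0, 0, 0, 0, 1]]]' --newtons 40

```text
time: 28.25
tool_pos: [0.4665, 0.0558, 0.0617]
tcp_rot: [[0.972, 0.236, 0.002], [0.236, -0.972, 0.0], [0.002, 0.0, -1.0]]
wrist_force: [-2.7, 1.9, 9.1]
gripper_width: 0.535
grasp_force: 41.3
```

Call:
drive_tool --steps '[[[0, 0, 0, 0, 0, 0, 1], [0, 0, -0.5, 0, 0, 0, 1], [0, 0, -0.8, 0, 0, 0, 1], [0, 0, -0.8, 0, 0, 0, 1], [0, 0, -0.8, 0, 0, 0, 1]]]'

```text
time: 28.88
tool_pos: [0.4662, 0.0555, 0.1348]
tcp_rot: [[0.972, 0.236, 0.001], [0.236, -0.972, -0.0], [0.001, 0.0, -1.0]]
wrist_force: [0.1, 0.3, -2.0]
gripper_width: 0.535
grasp_force: 41.4
```

Run:
```python
from h import *
goto((.508,.301,.14))
p,X,d=shot("scene");P=X[d>0]
q=P[(abs(P[:,0]-.465)<.05)&(abs(P[:,1]-.057)<.05)&(P[:,2]>.01)&(P[:,2]<.09)];print(np.sort(q[:,2])[[0,10,40]])
p,X,d=shot("side");P=X[d>0]
q=P[(abs(P[:,0]-.465)<.05)&(abs(P[:,1]-.057)<.05)&(P[:,2]>.01)&(P[:,2]<.09)];print(np.sort(q[:,2])[[0,10,40]])
```

```text
t 28.88 tcp [0.4662 0.0555 0.1348] yaw 13.65 F [ 0.1  0.3 -2. ] w 0.535
  -> (0.508, 0.301, 0.14) [ 3.94 -9.15 -0.21]
[0.07300742 0.07459746 0.0777414 ]
[0.07295514 0.07577481 0.07798767]
```

Call:
drive_tool --steps '[[[0.39, -0.91, 0, 0, 0, 0, 1], [0.39, -0.91, 0, 0, 0, 0, 1], [0.39, -0.91, 0, 0, 0, 0, 1], [0.39, -0.91, 0, 0, 0, 0, 1], [0.39, -0.91, 0, 0, 0, 0, 1]]]'

```text
time: 29.6
tool_pos: [0.4866, 0.1783, 0.1329]
tcp_rot: [[0.972, 0.236, -0.0], [0.236, -0.972, -0.0], [-0.0, 0.0, -1.0]]
wrist_force: [-0.1, -0.3, -1.5]
gripper_width: 0.532
grasp_force: 41.5
```

Call:
drive_tool --steps '[[[0.39, -0.91, 0, 0, 0, 0, 1], [0.39, -0.91, 0, 0, 0, 0, 1], [0.39, -0.91, 0, 0, 0, 0, 1], [0.39, -0.91, 0, 0, 0, 0, 1], [0.39, -0.91, 0, 0, 0, 0, 1]]]'

```text
time: 30.22
tool_pos: [0.507, 0.3003, 0.1328]
tcp_rot: [[0.972, 0.236, -0.0], [0.236, -0.972, -0.0], [-0.0, 0.0, -1.0]]
wrist_force: [-0.6, -0.0, -1.5]
gripper_width: 0.538
grasp_force: 41.5
```

Call:
drive_tool --steps '[[[0, 0, 0.8, 0, 0, 0, 1], [0, 0, 0.8, 0, 0, 0, 1], [0, 0, 0.7, 0, 0, 0, 1], [0, 0, 0.3, 0, 0, 0, 1], [0, 0, 0, 0, 0, 0, 1]]]'

```text
time: 30.85
tool_pos: [0.5071, 0.2994, 0.0677]
tcp_rot: [[0.972, 0.236, -0.001], [0.236, -0.972, -0.0], [-0.001, 0.0, -1.0]]
wrist_force: [-0.4, -0.3, -1.5]
gripper_width: 0.537
grasp_force: 41.5
```

Run:
```python
from h import *
goto((.508,.301,.065))
p,X,d=shot("scene");cv2.imwrite("pics/t1.png",cv2.resize(p[120:320,280:500],None,fx=2.5,fy=2.5))
```

```text
t 30.85 tcp [0.5071 0.2994 0.0677] yaw 13.65 F [-0.4 -0.3 -1.5] w 0.537
  -> (0.508, 0.301, 0.065) [ 0.05 -0.05  0.11]
```

View pics/t1.png

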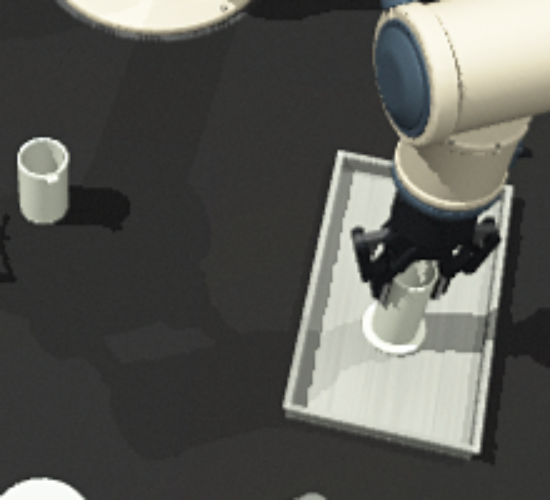

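The cylinder hangs just above the tray floor near the tray's centre (crop (400,325)), upright. The beaker is at (43,180). I'll lower to contact.

Call:
drive_tool --steps '[[[0, 0, 0.08, 0, 0, 0, 1], [0, 0, 0.06, 0, 0, 0, 1], [0, 0, 0, 0, 0, 0, 1]]]'

```text
time: 31.28
tool_pos: [0.5073, 0.2996, 0.0647]
tcp_rot: [[0.972, 0.236, 0.0], [0.236, -0.972, 0.0], [0.0, -0.0, -1.0]]
wrist_force: [0.7, 0.6, -0.3]
gripper_width: 0.537
grasp_force: 41.6
```

Call:
drive_tool --steps '[[[0, 0, 0.04, 0, 0, 0, 1], [0, 0, 0, 0, 0, 0, 1], [0, 0, 0, 0, 0, 0, 0.4], [0, 0, 0, 0, 0, 0, 0.3], [0, 0, 0, 0, 0, 0, 0.1]]]'

```text
time: 31.9
tool_pos: [0.5072, 0.2996, 0.0634]
tcp_rot: [[0.972, 0.236, -0.0], [0.236, -0.972, -0.0], [-0.0, 0.0, -1.0]]
wrist_force: [-0.0, 0.6, 0.3]
gripper_width: 0.886
grasp_force: 0.0
```

Call:
drive_tool --steps '[[[0, 0, 0, 0, 0, 0, 0], [0, 0, 0, 0, 0, 0, 0], [0, 0, 0, 0, 0, 0, 0], [0, 0, -0.5, 0, 0, 0, 0], [0, 0, -0.9, 0, 0, 0, 0]]]'

```text
time: 32.52
tool_pos: [0.5069, 0.2994, 0.099]
tcp_rot: [[0.972, 0.236, -0.001], [0.236, -0.972, -0.0], [-0.001, 0.0, -1.0]]
wrist_force: [0.3, -0.0, 0.2]
gripper_width: 0.997
grasp_force: 0.0
```

Call:
drive_tool --steps '[[[0, 0, -1, 0, 0, 0, 0], [0, 0, -1, 0, 0, 0, 0], [0, 0, -1, 0, 0, 0, 0], [0, 0, -1, 0, 0, 0, 0], [0, 0, -0.4, 0, 0, 0, 0]]]'

```text
time: 33.15
tool_pos: [0.5077, 0.2998, 0.2106]
tcp_rot: [[0.972, 0.236, 0.002], [0.236, -0.972, 0.001], [0.003, -0.001, -1.0]]
wrist_force: [-0.1, -1.4, -0.4]
gripper_width: 1.002
grasp_force: 0.0
```

Run:
```python
from h import *
ware("scene",(.507,.3),.108,.045);ware("scene",(.4535,-.067),.08,.06)
goto((.4535,-.067,.2))
```

```text
scene 0.108 wall [0.5072 0.3   ] 0.022 443 rim [0.5071 0.3   ] 124
scene 0.08 wall [ 0.3989 -0.0728] 0.0239 203 rim [ 0.4038 -0.0716] 61
t 33.25 tcp [0.5076 0.2998 0.2096] yaw 13.65 F [-0.9 -0.  -0.5] w 1.002
  -> (0.4535, -0.067, 0.2) [-5.57 13.75  0.37]
```

The beaker has been knocked aside to about (0.40, -0.073). Measuring again.

Run:
```python
from h import *
p,X,d=ware("scene",(.4,-.073),.08,.05)
ware("side",(.398,-.076),.08,.05)
cv2.imwrite("pics/b2.png",cv2.resize(p[120:320,250:500],None,fx=3,fy=3))
goto((.4,-.073,.2))
```

```text
scene 0.08 wall [ 0.3985 -0.0727] 0.0244 318 rim [ 0.3988 -0.0724] 113
side 0.08 wall [ 0.3962 -0.0765] 0.0246 439 rim [ 0.3975 -0.0758] 127
t 33.35 tcp [0.5069 0.2994 0.208 ] yaw 13.65 F [0.3 0.3 0. ] w 0.999
  -> (0.4, -0.073, 0.2) [-7.67 13.47  0.33]
```

View pics/b2.png

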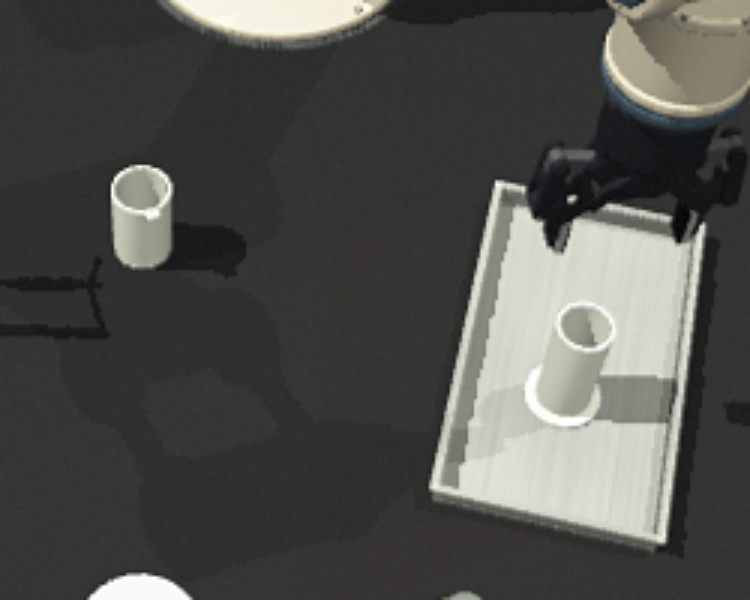

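Both pieces stand upright: cylinder in the tray (crop (575,365)), beaker moved to (142,215). Fetching the beaker.

Call:
drive_tool --steps '[[[-0.51, 0.9, 0, 0, 0, 0, 0], [-0.51, 0.9, 0, 0, 0, 0, 0], [-0.51, 0.9, 0, 0, 0, 0, 0], [-0.51, 0.9, 0, 0, 0, 0, 0], [-0.51, 0.9, 0, 0, 0, 0, 0]]]'

```text
time: 33.98
tool_pos: [0.471, 0.1743, 0.2075]
tcp_rot: [[0.972, 0.236, -0.002], [0.236, -0.972, -0.0], [-0.002, 0.0, -1.0]]
wrist_force: [0.6, -0.3, 0.2]
gripper_width: 1.003
grasp_force: 0.0
```

Call:
drive_tool --steps '[[[-0.51, 0.9, 0, 0, 0, 0, 0], [-0.51, 0.9, 0, 0, 0, 0, 0], [-0.51, 0.9, 0, 0, 0, 0, 0], [-0.51, 0.9, 0, 0, 0, 0, 0], [-0.51, 0.9, 0, 0, 0, 0, 0]]]'

```text
time: 34.6
tool_pos: [0.4356, 0.0501, 0.2077]
tcp_rot: [[0.972, 0.236, -0.002], [0.236, -0.972, 0.0], [-0.002, -0.0, -1.0]]
wrist_force: [0.6, -0.2, 0.0]
gripper_width: 1.001
grasp_force: 0.0
```

Call:
drive_tool --steps '[[[-0.51, 0.9, 0, 0, 0, 0, 0], [-0.51, 0.9, 0, 0, 0, 0, 0], [-0.51, 0.9, 0, 0, 0, 0, 0], [-0.51, 0.9, 0, 0, 0, 0, 0], [-0.51, 0.9, 0, 0, 0, 0, 0]]]'

```text
time: 35.22
tool_pos: [0.4003, -0.0742, 0.2078]
tcp_rot: [[0.972, 0.236, -0.001], [0.236, -0.972, 0.001], [-0.001, -0.001, -1.0]]
wrist_force: [0.5, -0.4, 0.1]
gripper_width: 1.002
grasp_force: 0.0
```

Run:
```python
from h import *
ware("scene",(.4,-.073),.08,.05);ware("side",(.398,-.076),.08,.05)
goto((.3985,-.0727,.035))
```

```text
scene 0.08 wall [ 0.398  -0.0729] 0.0244 331 rim [ 0.3993 -0.072 ] 117
side 0.08 wall [ 0.3962 -0.0766] 0.0245 443 rim [ 0.3975 -0.0758] 129
t 35.33 tcp [ 0.4001 -0.0749  0.2078] yaw 13.55 F [-0.3 -0.  -0.3] w 1.002
  -> (0.3985, -0.0727, 0.035) [-0.03 -0.1   6.91]
```

Call:
drive_tool --steps '[[[-0.03, -0.09, 0.9, 0, 0, 0, 0], [0, 0, 0.9, 0, 0, 0, 0], [0, 0, 0.9, 0, 0, 0, 0], [0, 0, 0.9, 0, 0, 0, 0], [0, 0, 0.9, 0, 0, 0, 0]]]'

```text
time: 35.95
tool_pos: [0.3995, -0.0709, 0.0949]
tcp_rot: [[0.972, 0.236, -0.001], [0.236, -0.972, 0.0], [-0.001, -0.001, -1.0]]
wrist_force: [-0.7, -0.1, 0.5]
gripper_width: 0.998
grasp_force: 0.0
```

Call:
drive_tool --steps '[[[0, 0, 0.9, 0, 0, 0, 0], [0, 0, 0.9, 0, 0, 0, 0], [0, 0, 0.5, 0, 0, 0, 0], [0, 0, 0, 0, 0, 0, 0.2], [0, 0, 0, 0, 0, 0, 0.4]]]'

```text
time: 36.58
tool_pos: [0.3998, -0.0713, 0.0387]
tcp_rot: [[0.972, 0.236, -0.0], [0.236, -0.972, 0.0], [-0.0, -0.0, -1.0]]
wrist_force: [-1.2, 0.2, -0.2]
gripper_width: 0.608
grasp_force: 0.0
```

Call:
drive_tool --steps '[[[0, 0, 0, 0, 0, 0, 0.5], [0, 0, 0, 0, 0, 0, 0.7], [0, 0, 0, 0, 0, 0, 0.9], [0, 0, 0, 0, 0, 0, 1], [0, 0, 0, 0, 0, 0, 1]]]' --newtons 40

```text
time: 37.2
tool_pos: [0.4, -0.0716, 0.0389]
tcp_rot: [[0.972, 0.236, 0.001], [0.236, -0.972, -0.0], [0.001, 0.0, -1.0]]
wrist_force: [-0.6, 1.2, 8.7]
gripper_width: 0.588
grasp_force: 42.5
```

Call:
drive_tool --steps '[[[0, 0, -0.4, 0, 0, 0, 1], [0, 0, -0.8, 0, 0, 0, 1], [0, 0, -0.9, 0, 0, 0, 1], [0, 0, -0.9, 0, 0, 0, 1], [0, 0, 0, 0, 0, 0, 1]]]'

```text
time: 37.83
tool_pos: [0.4005, -0.0718, 0.1151]
tcp_rot: [[0.972, 0.236, 0.003], [0.236, -0.972, -0.001], [0.003, 0.002, -1.0]]
wrist_force: [-0.1, 0.1, -2.4]
gripper_width: 0.586
grasp_force: 42.0
```

Run:
```python
from h import *
goto((.426,.311,.113))
ware("side",(.398,-.076),.15,.05)
p,X,d=shot("side");P=X[d>0];q=P[(abs(P[:,0]-.4)<.05)&(abs(P[:,1]+.073)<.05)&(P[:,2]>.01)&(P[:,2]<.12)];print(np.sort(q[:,2])[[0,10,40]])
```

```text
t 37.83 tcp [ 0.4005 -0.0718  0.1151] yaw 13.65 F [-0.1  0.1 -2.4] w 0.586
  -> (0.426, 0.311, 0.113) [  4.6  -14.64   0.07]
side 0.15 wall [ 0.3974 -0.079 ] 0.0229 492 rim [ 0.4005 -0.0788] 119
[0.07327001 0.07627245 0.07974997]
```

Call:
drive_tool --steps '[[[0.28, -0.91, 0, 0, 0, 0, 1], [0.28, -0.91, 0, 0, 0, 0, 1], [0.28, -0.91, 0, 0, 0, 0, 1], [0.28, -0.91, 0, 0, 0, 0, 1], [0.28, -0.91, 0, 0, 0, 0, 1]]]'

```text
time: 38.55
tool_pos: [0.4064, 0.0481, 0.1127]
tcp_rot: [[0.972, 0.236, -0.002], [0.236, -0.972, 0.0], [-0.002, -0.0, -1.0]]
wrist_force: [0.1, 0.0, -1.2]
gripper_width: 0.586
grasp_force: 42.0
```

Call:
drive_tool --steps '[[[0.28, -0.91, 0, 0, 0, 0, 1], [0.28, -0.91, 0, 0, 0, 0, 1], [0.28, -0.91, 0, 0, 0, 0, 1], [0.28, -0.91, 0, 0, 0, 0, 1], [0.28, -0.91, 0, 0, 0, 0, 1]]]'

```text
time: 39.17
tool_pos: [0.4135, 0.1667, 0.1126]
tcp_rot: [[0.972, 0.236, -0.002], [0.236, -0.972, -0.0], [-0.002, 0.0, -1.0]]
wrist_force: [0.0, -0.4, -0.9]
gripper_width: 0.588
grasp_force: 42.0
```

Call:
drive_tool --steps '[[[0.28, -0.91, 0, 0, 0, 0, 1], [0.28, -0.91, 0, 0, 0, 0, 1], [0.28, -0.91, 0, 0, 0, 0, 1], [0.28, -0.91, 0, 0, 0, 0, 1], [0.28, -0.91, 0, 0, 0, 0, 1]]]'

```text
time: 39.8
tool_pos: [0.4207, 0.2854, 0.1124]
tcp_rot: [[0.972, 0.236, -0.002], [0.236, -0.972, -0.001], [-0.002, 0.0, -1.0]]
wrist_force: [0.5, 0.6, -0.4]
gripper_width: 0.588
grasp_force: 42.0
```

Run:
```python
from h import *
goto((.426,.311,.044))
```

```text
t 39.8 tcp [0.4207 0.2854 0.1124] yaw 13.65 F [ 0.5  0.6 -0.4] w 0.588
  -> (0.426, 0.311, 0.044) [ 0.45 -0.95  2.73]
```

Call:
drive_tool --steps '[[[0.4, -0.9, 0, 0, 0, 0, 1], [0, 0, 0.9, 0, 0, 0, 1], [0, 0, 0.9, 0, 0, 0, 1], [0, 0, 0.7, 0, 0, 0, 1], [0, 0, 0.15, 0, 0, 0, 1]]]'

```text
time: 40.42
tool_pos: [0.4246, 0.3085, 0.0455]
tcp_rot: [[0.972, 0.236, -0.003], [0.236, -0.972, -0.002], [-0.003, 0.001, -1.0]]
wrist_force: [0.9, -0.2, -0.8]
gripper_width: 0.589
grasp_force: 42.1
```

Call:
drive_tool --steps '[[[0, 0, 0.06, 0, 0, 0, 1], [0, 0, 0.04, 0, 0, 0, 1], [0, 0, 0, 0, 0, 0, 1]]]'

```text
time: 40.8
tool_pos: [0.4259, 0.3092, 0.0452]
tcp_rot: [[0.972, 0.236, 0.001], [0.236, -0.972, 0.0], [0.001, -0.0, -1.0]]
wrist_force: [0.2, 0.9, -0.5]
gripper_width: 0.587
grasp_force: 42.1
```

Call:
drive_tool --steps '[[[0, 0, 0.08, 0, 0, 0, 1], [0, 0, 0.04, 0, 0, 0, 1], [0, 0, 0, 0, 0, 0, 1]]]'

```text
time: 41.18
tool_pos: [0.4258, 0.3091, 0.042]
tcp_rot: [[0.972, 0.236, 0.0], [0.236, -0.972, 0.0], [0.0, -0.0, -1.0]]
wrist_force: [-0.6, -0.3, 4.0]
gripper_width: 0.587
grasp_force: 42.3
```

Contact. Release and withdraw.

Call:
drive_tool --steps '[[[0, 0, 0, 0, 0, 0, 0.35], [0, 0, 0, 0, 0, 0, 0.25], [0, 0, 0, 0, 0, 0, 0.1], [0, 0, 0, 0, 0, 0, 0], [0, 0, 0, 0, 0, 0, 0]]]'

```text
time: 41.8
tool_pos: [0.4257, 0.3091, 0.0418]
tcp_rot: [[0.972, 0.236, -0.0], [0.236, -0.972, -0.0], [-0.0, 0.0, -1.0]]
wrist_force: [0.6, 0.4, -0.6]
gripper_width: 0.998
grasp_force: 0.0
```

Call:
drive_tool --steps '[[[0, 0, 0, 0, 0, 0, 0], [0, 0, -0.5, 0, 0, 0, 0], [0, 0, -0.9, 0, 0, 0, 0], [0, 0, -1, 0, 0, 0, 0], [0, 0, -1, 0, 0, 0, 0]]]'

```text
time: 42.42
tool_pos: [0.4257, 0.3091, 0.1284]
tcp_rot: [[0.972, 0.236, 0.0], [0.236, -0.972, 0.0], [0.001, -0.0, -1.0]]
wrist_force: [0.7, -0.0, -0.2]
gripper_width: 0.997
grasp_force: 0.0
```

Call:
drive_tool --steps '[[[0, 0, -1, 0, 0, 0, 0], [0, 0, -1, 0, 0, 0, 0], [-0.5, 0.9, -1, 0, 0, 0, 0], [0, 1, 0, 0, 0, 0, 0], [0, 1, 0, 0, 0, 0, 0]]]'

```text
time: 43.05
tool_pos: [0.4307, 0.2351, 0.203]
tcp_rot: [[0.972, 0.236, 0.001], [0.236, -0.972, 0.001], [0.001, -0.0, -1.0]]
wrist_force: [-0.1, -0.2, 0.3]
gripper_width: 1.0
grasp_force: 0.0
```

Call:
drive_tool --steps '[[[0, 1, 0, 0, 0, 0, 0], [0, 1, 0, 0, 0, 0, 0], [0, 0.5, 0, 0, 0, 0, 0], [0, 0, 0, 0, 0, 0, 0], [0, 0, 0, 0, 0, 0, 0]]]'

```text
time: 43.68
tool_pos: [0.4453, 0.1756, 0.2019]
tcp_rot: [[0.972, 0.236, 0.0], [0.236, -0.972, 0.0], [0.0, -0.0, -1.0]]
wrist_force: [-0.1, -0.7, -0.2]
gripper_width: 1.002
grasp_force: 0.0
```

Run:
```python
from h import *
goto()
p,X,d=ware("scene",(.426,.309),.083,.04);ware("scene",(.507,.3),.108,.035)
q,Y,e=shot("side")
cv2.imwrite("pics/end.png",np.vstack([cv2.resize(p[100:370,150:510],(533,400))[:300],cv2.resize(q[180:440,150:430],(533,495))[:300]]))
P=Y[e>0];b=P[(abs(P[:,0]-.467)<.025)&(abs(P[:,1]+.313)<.025)&(P[:,2]>.02)&(P[:,2]<.1)];print("brush",circ(b),b[:,2].min())
```

```text
t 43.67 tcp [0.4453 0.1756 0.2019] yaw 13.67 F [-0.1 -0.7 -0.2] w 1.002
scene 0.083 wall [0.4243 0.3091] 0.0244 235 rim [0.4252 0.3098] 123
scene 0.108 wall [0.5071 0.2999] 0.022 441 rim [0.5071 0.3002] 114
brush (array([ 0.46495024, -0.31175548]), np.float64(0.01652276463300278)) 0.03207200111299245
```

View pics/end.png

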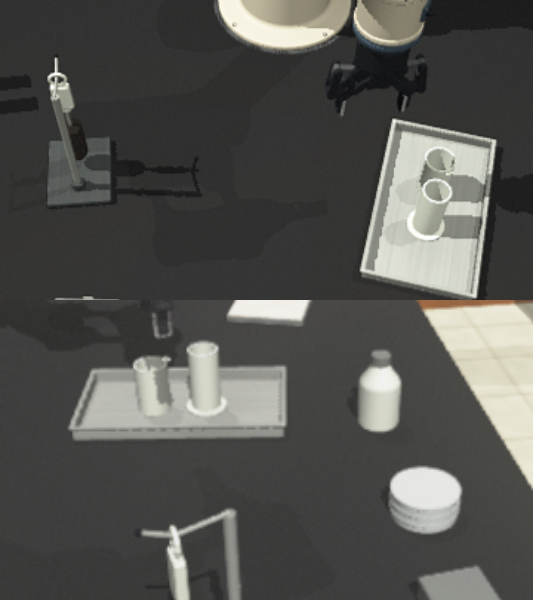

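Cylinder and beaker stand upright in the tray (lower half, (205,378) and (152,385)). The brush hangs on its hook ((60,90) above, (178,560) below), and the wash bottle, slide box and dishes are untouched.

```bash
python3 -c "
from workcell import close_job
print(close_job())"
```

```text
the job is handed in; nothing more can be done
None
```

I brushed the cylinder and then the beaker (no pot today), hung the brush back on its hook and stood both pieces upright in the tray. The beaker was knocked aside after it was brushed, so I found it again before moving it. The job is handed in; no verdict came back.

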